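Rock a cutter battery into its charging dock and bolt it

TASK

Load the battery pack of the cordless cloth cutter into the charging dock: tuck its thin tongue under the lip at one end of the bay, rock the pack down until it lies flat on the bay floor, let go of it, and then slide the steel bolt fully shut over its rear ledge. Feel your way and go gently: never press the pack against the dock with more than about 15 N, and do not drop it in. Leave the pattern weights, the thread cone and the pin jar where they stand.

Things in the scene. Friction and masses are not known exactly. Their poses are not given: they have to be found in the camera images.
- battery: Loose black battery pack, 0.25-0.5 kg, on the table: a block with a thin foot at each end, 99 mm long (x), 46 wide (y), 50 high. Origin: centre of the underside of the whole length, z up. Tongue x -49.5 to -38.5 mm, 7 mm thick; body x -38.5 to +31.5, 50 mm high (grip across its 46 mm); rear ledge x +31.5 to +49.5, 12 mm thick. Feet flush with the underside.
- battery_tongue (a point): Centre of the lower front edge of the battery's tongue (x = -49.5 mm, z = 0 in the battery's frame); axes as the battery's.
- dock: Grey charging dock fixed to the table: base plate 235 x 128 x 14 mm (x -80 to +155 mm, y -64 to +64). Origin on the table under the nominal centre of the bay, z up. Clamped on it is a carriage with the white bay (an open-topped pocket with a black floor) and behind it (+x) a steel bolt. The pack goes in with the dock's heading (both x axes alike), tongue at the lip (-x) end.
- bay_mid (a point): Nominal centre of the bay floor, 20 mm above the table; axes as the dock's. Pocket 101 mm long (x), 49 wide (y). The carriage with bay and bolt is clamped anywhere up to 12 mm off this point towards +x or -x (y is true); this is not reported and must be felt or seen. The clamp does not give. Side walls 8 mm thick, 16 mm above the bay floor, with a 3 mm 45 degree lead-in.
- lip_end (a point): Nominal foot of the bay's inner end wall at the -x (lip) end, x = -50.5 mm in the dock's frame, at floor height; truly up to 12 mm off along x with the carriage. This wall, 8 mm thick, carries a lip along the whole width that overhangs the pocket by 5 mm, underside 11 mm and top 15 mm above the bay floor. A straight drop lands on the lip.
- rear_end (a point): Nominal foot of the bay's inner rear wall, x = +50.5 mm in the dock's frame, at floor height; truly up to 12 mm off along x with the carriage. This wall is 8 mm thick and 12 mm above the bay floor.
- bolt (a joint): Travel of the steel bolt in m: 0 to 0.003 = open at the start, 0.019 = shut at its stop; about 3 N to slide, stays where left. Its square post (14 x 14 mm, 41 to 73 mm above the table) stands at y = 0, 100 mm behind (+x of) the bay's true centre at 0; pinch or push it to dock -x. Plate 22 wide, 6 thick, underside 15 mm above the bay floor; front end 40 mm ahead of the post, passes 3 mm over a seated ledge.
- weight_low: Bystander: dark steel block 70 x 45 x 22 mm, origin at the centre of its underside.
- weight_high: Bystander: steel block 70 x 45 x 22 mm lying on the other, origin at the centre of its underside.
- cone: Bystander: upright thread cone, 72 mm across the foot, 140 mm high, origin at the centre of its underside.
- pin_jar: Bystander: small closed glass jar, 48 mm across, 50 mm high, origin at the centre of its underside.
There are look-alikes about, which are no part of the job. Several things look just like the battery: the one meant starts farthest to the robot's left.

How it is judged:
On the way, in this order (a step that is already met when the one before it is completed fails the run):
1. the pack lies flat on the bay floor with its tongue under the lip, let go, while the bolt is still open (z of each of battery_tongue, battery in the frame of dock below 0.0225 m and z of battery in the frame of dock above 0.017 m and angle between battery's own z axis and vertical below 0.05 rad and x of battery_tongue in the frame of dock between -0.063 and -0.036 m and y of battery in the frame of dock between -0.004 and 0.004 m and contact force between the fingers and battery below 0.1 N and value of joint bolt below 0.006 m), for 0.2 s.
2. the bolt is slid shut over the ledge (z of each of battery_tongue, battery in the frame of dock below 0.0225 m and z of battery in the frame of dock above 0.017 m and angle between battery's own z axis and vertical below 0.05 rad and x of battery_tongue in the frame of dock between -0.063 and -0.036 m and y of battery in the frame of dock between -0.004 and 0.004 m and value of joint bolt above 0.016 m), for 0.2 s.
At the end, for the whole second after the job is handed in: The pack rests flat on the bay floor (underside within 2.5 mm of it, tilt under 3 degrees, within 4 mm of the dock's centre line), its tongue under the lip (front edge 36 to 63 mm ahead of the dock's origin), the bolt is shut to more than 16 of its 19 mm, and pack and bolt are let go and at rest (all of step 2 and contact force between the fingers and battery below 0.1 N and linear speed of battery below 0.02 m/s); the robot touches nothing.
It fails at once if the pack is pressed against or dropped on the dock with more than 15 N (contact force between battery and dock above 15 N).
It fails at once if a pattern weight, the thread cone or the pin jar is moved more than 15 mm (distance of any of weight_low, weight_high, cone, pin_jar from where it was at the start of the episode above 0.015 m).
It also fails if it takes over 64 s, if anything falls off the work surface, if the arm or the gripper's body presses on something with over 40 N, if the wrist force passes 120 N, or if a joint passes its speed limit or range.

ROBOT

A 6-joint arm with a two-finger parallel gripper is mounted at the origin on the work surface. World frame = base frame: x ahead of the robot, y to its left, z up, the work surface at z = 0. Lengths are in m, angles in rad, forces in N, time in s.
With the tool pointing down it reaches from about 0.3 to 0.75 m from the base axis. Payload 8.5 kg.
Tool frame: the origin (TCP) lies at the very end of the fingers, on their centre line; the grasp point (between the pads) lies 19 mm behind it; y points along the fingers, x is the direction in which the jaws open and shut, and the axes are right-handed (so a half turn about y gives the same grasp; the last joint's range is limited). The gripper opens to 88 mm and grips with 3 to 60 N. Pads are 18 mm wide; open, the fingers measure 123 mm over their backs; the gripper's body (75 mm by 187 mm) begins 45 mm behind the grasp point.
Start: joints at [1.097, 0.381, 1.297, -0, 1.464, -0.215], TCP at [0.141, 0.532, 0.239] pointing down, gripper open.
Joint ranges: [-3.11, 3.11], [-0.89, 2.33], [0.22, 2.48], [-1.42, 4.56], [0.17, 2.85], [-2.88, 2.88]. Speed limits (rad/s): [2.39, 2.39, 3.14, 3.14, 3.14, 3.14].

INTERFACE

Orientations are given as a 3x3 rotation matrix whose columns are the frame's x, y, z axes.
In Python, from workcell import env gives the robot as it stands. The module is installed in compiled form; this text tells all that it offers.
- The arm moves only by the tool apply_moves, never from a script. Its argument "commands" is a list that holds one entry, the list of rows, each a list of 4 numbers: the shift along the tool's x, y, z in cm, then the turn about the tool's y in rad. A call has 1 to 12 rows; each row is the pose to reach, as a shift and turn from the pose commanded when the call began, along the tool's axes at that moment; what a row does not reach only later rows make up. A row lasts 1/10 s, in which the tool goes at most 50 mm and 8.59 degrees, less where a joint would pass 70% of its speed; a pose out of reach is approached as far as the arm can. A call with a gripper value outside its range is refused whole. "grip" is the closure, from 0 (fully open) to 1 (shut), set as the call begins (left out, the last holds). The fingers move at their own pace and stop on an object; "force" is the grip in N (left out, the last holds). Time passes only in rows, so rows that repeat a pose let the fingers close. It gives the time, the measured TCP pose, the force and the opening at its end, in the units of the state.
- env.get_state(): the state, without advancing time (a new reading comes with each control period).
- env.get_image(name): name is "scene" or "side" or "wrist"; returns a dict with "image" (420x560x3 uint8, blue, green, red), "camera_matrix" (3x3 intrinsics, pixels), "origin" and "attitude" of the camera in the world. Camera axes: x right, y down, z forward; pixel columns grow to the right and rows downward; lengths in m; the calibration is good to about 2 mm. The wrist camera is an equidistant fisheye: a pixel r from the principal point sees the ray r / f radians off the axis. A picture is of the moment at which its call begins. There is no depth.
- env.finish_job(): hands the job in, once; it reports no verdict.
Trained networks look in the newest picture that a camera, given by its name, has taken for a name from the list of things; names that differ only in an ending like _2 or _b are one class to them, and where a whole thing is asked for, a point or a joint stands for the part that bears it (a point fixed in the world has none). Each returns a list of dicts, best first, with "confidence" (0 to 1); they miss things now and then, are a little off and sometimes report something else, mostly with a low value. They report only what shows in the picture. A call takes as long as a camera call. They do not tell look-alikes from the thing itself.
- env.search_frame(target, camera): "extent" ([left, top, right, bottom] in pixels, round what is visible of it).
- env.masks_of(target, camera): "pixels" (420x560 bool, what is visible of it) and "extent" ([left, top, right, bottom] in pixels, round what is visible of it).
- env.landmark_of(target, camera): "location" ([column, row] in pixels: a listed point, or the origin of a listed thing).
The state is a dict: "t": time; "q": joint angles; "joint_vel": joint speeds; "effort": joint torques, N m; "eef_pos": TCP position; "tcp_rot": TCP orientation; "force": force on the tool from outside, world axes, zero at the start; "wrist_torque": the same for the moment, N m; "grip_width": finger opening in m.
Only numpy, scipy, OpenCV 4.12 (cv2) and the standard library are available. Lean on these libraries where they do the work, as an engineer would, in place of code of your own. Each camera call takes 0.05 s, during which the arm holds its last target.

## Working session

There is one attempt and no reset: what is moved stays moved. The work goes in short steps, Python scripts to look and compute and a tool call to move; the robot and the scene stay as the last step left them, time stands still between calls to the robot, and variables do not carry over. Pictures are saved under pics/ and viewed, and the job is handed in when it is done.

Besides the shell and the picture viewer there is one more tool, called after ">>>" by a JSON object that holds its "op" and its "data". apply_moves: Moves the arm, as the interface text tells. Its arguments: {"type":"object","properties":{"commands":{"type":"array"},"grip":{"type":"number"},"force":{"type":"number"}},"required":["commands"]}

```bash
mkdir -p pics
python3 - <<'E'
from workcell import env
import cv2, numpy as np
np.set_printoptions(precision=4,suppress=True)
s=env.get_state()
for k in s: print(k,s[k])
for n in ["scene","side","wrist"]:
    d=env.get_image(n); cv2.imwrite(f"pics/{n}0.png",d["image"]); print(n,d["camera_matrix"],d["origin"],d["attitude"])
E
```

```text
t 0.0
q [ 1.0967  0.3812  1.2983  0.      1.4636 -0.2153]
joint_vel [-0.0004 -0.0007  0.001   0.0007 -0.001   0.0025]
effort [ -0.0013 -43.7931 -22.4553   0.0712   0.0353  -0.0001]
eef_pos [0.1406 0.5314 0.2381]
tcp_rot [[ 0.2559 -0.0007 -0.9667]
 [ 0.9667 -0.0013  0.2559]
 [-0.0014 -1.      0.0003]]
force [-0.0231  0.1274  0.3552]
wrist_torque [ 0.0161 -0.0115 -0.0229]
grip_width 0.08772588158518567
scene [[401.8192   0.     280.822 ]
 [  0.     401.8192 204.683 ]
 [  0.       0.       1.    ]] [ 1.2227 -0.0556  0.6886] [[ 0.1751  0.6532 -0.7367]
 [ 0.9845 -0.1106  0.1359]
 [ 0.0073 -0.7491 -0.6625]]
side [[398.4466   0.     281.7571]
 [  0.     398.4466 211.3385]
 [  0.       0.       1.    ]] [ 0.1745 -0.4366  0.6484] [[ 0.8571 -0.3521  0.376 ]
 [-0.5151 -0.5969  0.6151]
 [ 0.0079 -0.7209 -0.693 ]]
wrist [[325.1923   0.     280.6608]
 [  0.     325.1923 209.8286]
 [  0.       0.       1.    ]] [0.0764 0.5488 0.3842] [[ 0.2563  0.9341  0.2485]
 [ 0.9666 -0.2472 -0.0675]
 [-0.0016  0.2575 -0.9663]]
```

View pics/scene0.png

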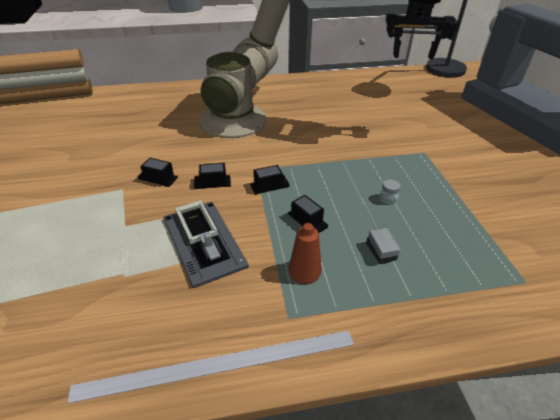

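View pics/side0.png

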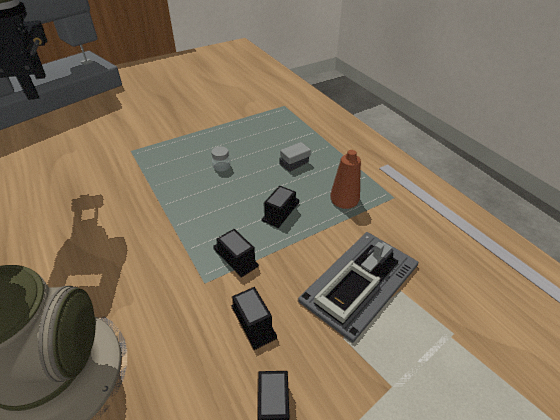

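View pics/wrist0.png

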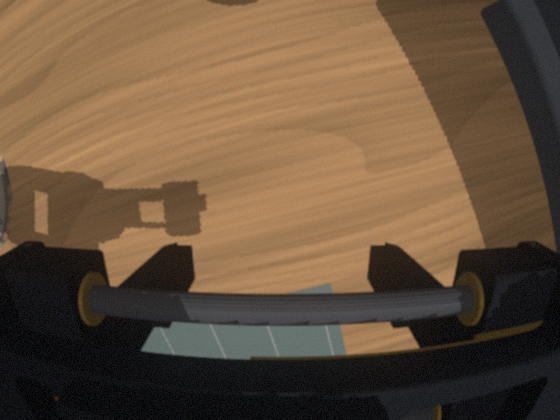

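```bash
cat > h.py <<'E'
from workcell import env
import cv2, numpy as np
np.set_printoptions(precision=4,suppress=True)
def ray(d,px):
    K=np.array(d["camera_matrix"]);R=np.array(d["attitude"])
    if d.get("fish"):
        u=(px[0]-K[0,2])/K[0,0];v=(px[1]-K[1,2])/K[1,1];r=np.hypot(u,v)
        c=np.array([np.sin(r)*u/r,np.sin(r)*v/r,np.cos(r)])
    else: c=np.array([(px[0]-K[0,2])/K[0,0],(px[1]-K[1,2])/K[1,1],1])
    w=R@c; return w/np.linalg.norm(w)
def atz(d,px,z):
    w=ray(d,px);o=np.array(d["origin"]);return o+w*(z-o[2])/w[2]
def proj(d,p):
    K=np.array(d["camera_matrix"]);R=np.array(d["attitude"]);c=R.T@(np.atleast_2d(p)-np.array(d["origin"])).T
    if d.get("fish"):
        r=np.hypot(c[0],c[1]);th=np.arctan2(r,c[2]);s=th/np.maximum(r,1e-9)
        return np.stack([K[0,0]*s*c[0]+K[0,2],K[1,1]*s*c[1]+K[1,2]],1)
    return np.stack([K[0,0]*c[0]/c[2]+K[0,2],K[1,1]*c[1]/c[2]+K[1,2]],1)
def img(n):
    d=env.get_image(n); d["fish"]=(n=="wrist"); return d
E
python3 - <<'E'
from h import *
for n in ["scene","side"]:
    d=img(n)
    for t,z in [("battery",0),("battery_tongue",0),("dock",0),("bay_mid",.02),("lip_end",.02),("rear_end",.02),("bolt",.05),("weight_low",0),("cone",0),("pin_jar",0)]:
        for r in env.landmark_of(t,n): print(n,t,np.round(r["location"],1),round(r["confidence"],2),atz(d,r["location"],z))
    for r in env.search_frame("battery",n): print(n,"box",r)
E
```

```text
scene battery [210.7 181.8] 0.8 [ 0.3309 -0.0884  0.    ]
scene battery [307.1 216.9] 0.75 [0.5135 0.1425 0.    ]
scene battery [160.5 180.5] 0.63 [ 0.3021 -0.2248  0.    ]
scene battery [271.6 186. ] 0.56 [0.3771 0.0744 0.    ]
scene battery_tongue [254.9 188.1] 0.86 [0.3785 0.0283 0.    ]
scene battery_tongue [227.8 181. ] 0.81 [ 0.3352 -0.0416  0.    ]
scene battery_tongue [294.  209.8] 0.71 [0.4821 0.1154 0.    ]
scene battery_tongue [171.1 184.7] 0.57 [ 0.3259 -0.1955  0.    ]
scene dock [201.7 231.5] 0.74 [ 0.521  -0.1186  0.    ]
scene bay_mid [196.5 226.3] 0.92 [ 0.5219 -0.1283  0.02  ]
scene lip_end [191.6 210.1] 0.91 [ 0.4624 -0.1391  0.02  ]
scene rear_end [203.6 241.2] 0.89 [ 0.5734 -0.1134  0.02  ]Traceback (most recent call last):
  File "<stdin>", line 5, in <module>
ValueError: it knows: battery, battery_tongue, bay_mid, cone, dock, lip_end, pin_jar, rear_end, weight_high, weight_low
```

Run:
```python
from h import *
for n in ["scene","side"]:
    d=img(n)
    for t,z in [("battery",0),("battery_tongue",0),("dock",0),("bay_mid",.02),("lip_end",.02),("rear_end",.02),("weight_low",0),("cone",0),("pin_jar",0)]:
        if n=="scene" and t[0] in "bdlr": continue
        for r in env.landmark_of(t,n): print(n,t,np.round(r["location"],1),round(r["confidence"],2),atz(d,r["location"],z))
    c=d["image"]
    x,y=(308,213) if n=="scene" else (280,205)
    a=cv2.resize(c[y-40:y+40,x-40:x+40],(400,400),interpolation=cv2.INTER_CUBIC)
    x,y=(205,240) if n=="scene" else (360,285)
    b=cv2.resize(c[y-60:y+60,x-60:x+60],(400,400),interpolation=cv2.INTER_CUBIC)
    cv2.imwrite(f"pics/crop_{n}.png",np.hstack([a,b]))
```

```text
scene weight_low [378.2 251. ] 0.72 [0.6523 0.2779 0.    ]
scene weight_low [387.3 199.3] 0.62 [0.4828 0.366  0.    ]
scene cone [302.6 270.9] 0.6 [0.6797 0.0944 0.    ]
scene cone [380.  251.8] 0.52 [0.6553 0.2811 0.    ]
scene pin_jar [388.5 198.5] 0.57 [0.4803 0.3704 0.    ]
side battery [277.8 212.9] 0.9 [0.5157 0.1392 0.    ]
side battery [252.8 325.5] 0.85 [ 0.3279 -0.0897  0.    ]
side battery [234.1 255.2] 0.84 [0.3714 0.0758 0.    ]
side battery [273.3 406.3] 0.59 [ 0.2896 -0.2295  0.    ]
side battery_tongue [243.3 300.5] 0.92 [ 0.3372 -0.0337  0.    ]
side battery_tongue [265.5 224.4] 0.78 [0.4726 0.1211 0.    ]
side battery_tongue [252.1 274.2] 0.75 [0.3807 0.0126 0.    ]
side dock [346.1 295.4] 0.72 [ 0.5128 -0.1246  0.    ]
side dock [362.7 273.5] 0.49 [ 0.574  -0.0999  0.    ]
side bay_mid [347.6 285.7] 0.89 [ 0.5183 -0.1182  0.02  ]
side lip_end [331.8 308. ] 0.97 [ 0.4632 -0.1425  0.02  ]
side rear_end [365.8 273.2] 0.69 [ 0.5674 -0.1128  0.02  ]
side weight_low [292.9 163.4] 0.58 [0.6479 0.283  0.    ]
side cone [346.2 200.3] 0.68 [0.6807 0.0927 0.    ]
side pin_jar [219.6 165.9] 0.55 [0.4738 0.3724 0.    ]
```

View pics/crop_scene.png

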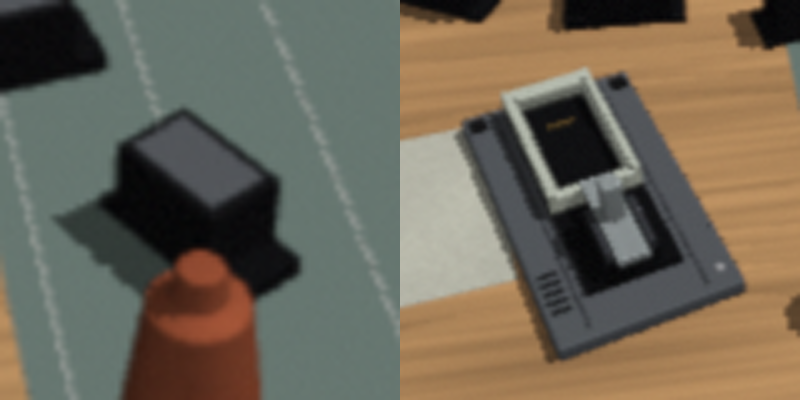

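View pics/crop_side.png

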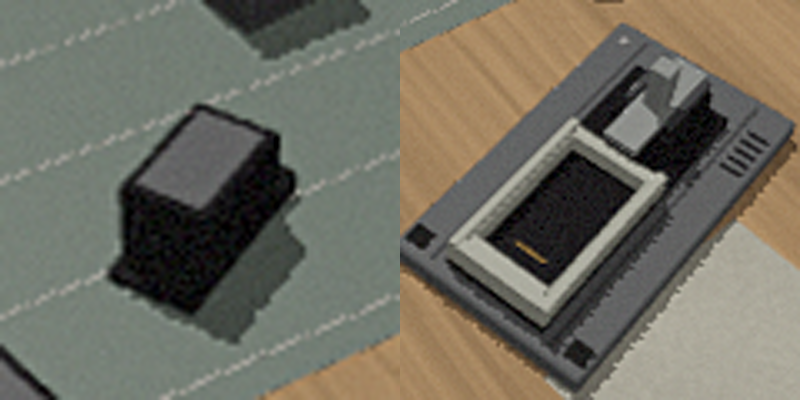

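```bash
cat > fit.py <<'E'
from h import *
from scipy.optimize import minimize
def box(x0,x1,y0,y1,z0,z1): return np.array([[x,y,z] for x in(x0,x1) for y in(y0,y1) for z in(z0,z1)])/1000.
BAT=[box(-49.5,-38.5,-23,23,0,7),box(-38.5,31.5,-23,23,0,50),box(31.5,49.5,-23,23,0,12)]
BASE=[box(-80,155,-64,64,0,14)]
def walls(o=0): return [box(-58.5,-50.5,-32.5,32.5,14,35),box(50.5,58.5,-32.5,32.5,14,32),box(-58.5,58.5,-32.5,-24.5,14,35.5),box(-58.5,58.5,24.5,32.5,14,35.5)]
def place(parts,p,z=0,off=0):
    c,s=np.cos(p[2]),np.sin(p[2]);R=np.array([[c,-s,0],[s,c,0],[0,0,1]])
    return [(b+[off,0,0])@R.T+[p[0],p[1],z] for b in parts]
S=4
def sil(d,parts,shape=(420,560)):
    m=np.zeros((shape[0]*S,shape[1]*S),np.uint8)
    for b in parts:
        q=proj(d,b)*S+(S-1)/2; cv2.fillConvexPoly(m,cv2.convexHull(np.round(q*16).astype(np.int32)),1,shift=4)
    return m.astype(bool)
def up(m): return cv2.resize(m.astype(np.float32),None,fx=S,fy=S,interpolation=cv2.INTER_LINEAR)>.5
def fit(views,parts_fn,p0,steps=(.01,.01,.1)):
    # views: list of (d, mask(bool), valid)
    us=[(d,up(m),up(v) if v is not None else None) for d,m,v in views]
    def cost(p):
        c=0
        for d,m,v in us:
            x=sil(d,parts_fn(p))^m
            if v is not None: x=x&v
            c+=x.sum()/(S*S)
        return c
    best=None
    sim=np.vstack([p0]+[np.array(p0)+np.eye(len(p0))[i]*steps[i] for i in range(len(p0))])
    for k in range(2):
        r=minimize(cost,sim[0],method="Nelder-Mead",options=dict(initial_simplex=sim,xatol=1e-5,fatol=.05,maxiter=250))
        sim=np.vstack([r.x]+[r.x-np.eye(len(p0))[i]*steps[i]*.4 for i in range(len(p0))])
    return r.x,r.fun
E
python3 - <<'E'
from fit import *
D={n:img(n) for n in["scene","side"]}
bv=[];wv=[];dv=[]
for n in D:
    d=D[n];d["image"]
    ms=env.masks_of("battery",n)
    px=proj(d,[.514,.141,.025])[0]
    ms.sort(key=lambda r:np.hypot((r["extent"][0]+r["extent"][2])/2-px[0],(r["extent"][1]+r["extent"][3])/2-px[1]))
    m=ms[0]; print(n,m["extent"],m["confidence"])
    v=None
    if n=="scene":
        cm=[r for r in env.masks_of("cone",n)]
        cm=cm[0]["pixels"];v=~cv2.dilate(cm.astype(np.uint8),np.ones((5,5))).astype(bool)
    bv.append((d,m["pixels"],v))
    dm=env.masks_of("dock",n)[0]; print(dm["extent"],dm["confidence"])
    im=d["image"].astype(int); 
    dil=dm["pixels"]
    # white/cream: bright
    w=(im.min(2)>95)&dil
    wv.append((d,w,None)); dv.append((d,dil,None))
    vis=d["image"].copy(); vis[w]=(0,0,255); vis[m["pixels"]]=(0,255,0); cv2.imwrite(f"pics/mask_{n}.png",vis)
for vs in (bv,bv[:1],bv[1:]): print("bat",fit(vs,lambda p:place(BAT,p),[.514,.141,.6]))
for vs in (dv,dv[:1],dv[1:]): print("dock base",fit(vs,lambda p:place(BASE+walls(),p),[.517,-.122,.23]))
import pickle; pickle.dump((bv,dv,wv),open("v.pkl","wb"))
E
```

```text
scene [292.4, 196.0, 326.6, 232.2] 0.88
[164.1, 197.5, 248.8, 286.7] 0.91
side [260.2, 186.9, 298.5, 228.8] 0.79
[298.4, 234.9, 422.8, 340.2] 0.57
bat (array([0.5225, 0.1391, 0.5024]), np.float64(171.25))
bat (array([0.5277, 0.1384, 0.4155]), np.float64(79.9375))
bat (array([0.5216, 0.1393, 0.5226]), np.float64(50.0))
dock base (array([ 0.5185, -0.1259,  0.2947]), np.float64(456.625))
dock base (array([ 0.5172, -0.1276,  0.2823]), np.float64(240.4375))
dock base (array([ 0.5186, -0.1248,  0.2941]), np.float64(157.4375))
```

Run:
```python
from fit import *
import pickle
bv,dv,wv=pickle.load(open("v.pkl","rb"))
out=[]
for (d,m,v),c in zip(dv,[(205,240),(360,285)]):
    x,y=c
    k=d["image"][y-62:y+62,x-62:x+62].copy()
    s=6
    a=cv2.resize(k,None,fx=3.2,fy=3.2,interpolation=cv2.INTER_CUBIC)
    cnt,_=cv2.findContours(cv2.resize(m[y-62:y+62,x-62:x+62].astype(np.uint8),None,fx=3.2,fy=3.2,interpolation=cv2.INTER_NEAREST),cv2.RETR_EXTERNAL,cv2.CHAIN_APPROX_NONE)
    cv2.drawContours(a,cnt,-1,(0,255,0),1)
    def dr(parts,col):
        for b in parts:
            q=(proj(d,b)-[x-62,y-62])*3.2+1.1
            for i in range(8):
                for j in range(i):
                    if bin(i^j).count("1")==1: cv2.line(a,tuple(np.int32(q[i])),tuple(np.int32(q[j])),col,1,cv2.LINE_AA)
    dr(place(BASE,[.5185,-.1259,.2947]),(0,0,255))
    out.append(a)
cv2.imwrite("pics/dockfit.png",np.hstack(out))
out=[]
for (d,m,v),c in zip(bv,[(308,213),(280,205)]):
    x,y=c;w=32
    a=cv2.resize(d["image"][y-w:y+w,x-w:x+w],None,fx=6,fy=6,interpolation=cv2.INTER_CUBIC)
    cnt,_=cv2.findContours(cv2.resize(m[y-w:y+w,x-w:x+w].astype(np.uint8),None,fx=6,fy=6,interpolation=cv2.INTER_NEAREST),cv2.RETR_EXTERNAL,cv2.CHAIN_APPROX_NONE)
    cv2.drawContours(a,cnt,-1,(0,255,0),1)
    for b in place(BAT,[.5225,.1391,.5024]):
            q=(proj(d,b)-[x-w,y-w])*6+2.5
            for i in range(8):
                for j in range(i):
                    if bin(i^j).count("1")==1: cv2.line(a,tuple(np.int32(q[i])),tuple(np.int32(q[j])),(0,0,255),1,cv2.LINE_AA)
    out.append(a)
cv2.imwrite("pics/batfit.png",np.hstack(out))
```

```text
(no output)
```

View pics/dockfit.png

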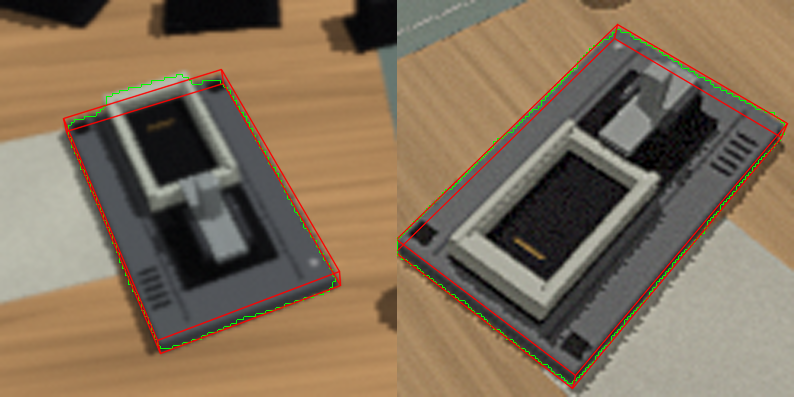

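View pics/batfit.png

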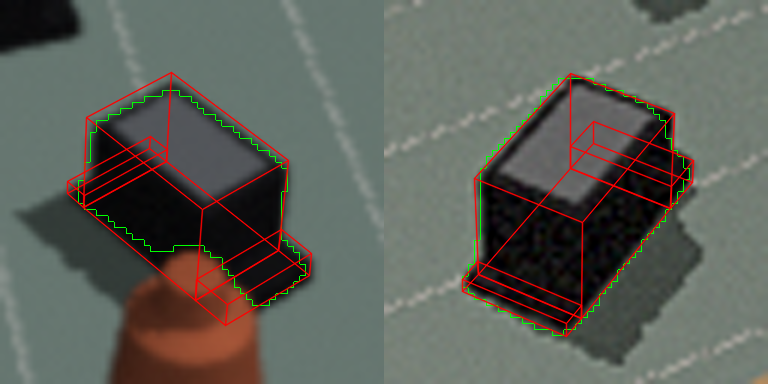

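Candidates for the battery (scene pixels): (157,170), (212,175), (269,180) and (308,213). Their y values are about −0.23, −0.09, +0.075 and +0.14. The robot's left is +y, so the pack meant is the one at (308,213), standing on the mat behind the cone. The crop confirms it has the thin tongue towards the robot and the ledge towards the cone. I'll fly over it with the wrist camera first.

>>> {"op": "apply_moves", "data": {"commands": [[[-2.6,0.2,-4.2,-0.07],[-5.1,0.4,-8.5,-0.14],[-7.7,0.5,-12.8,-0.21],[-10.2,0.7,-17,-0.28],[-12.8,0.9,-21.3,-0.35],[-15.4,1.1,-25.6,-0.42],[-17.9,1.3,-29.8,-0.49],[-20.5,1.5,-34.1,-0.56],[-23,1.6,-38.3,-0.63],[-25.6,1.8,-42.6,-0.7],[-28.2,2,-46.9,-0.76],[-28.2,2,-46.9,-0.76]]], "grip": 0}}

```text
t: 2.75
eef_pos: [0.5252, 0.135, 0.2179]
tcp_rot: [[-0.477, 0.0, -0.879], [0.879, -0.001, -0.477], [-0.001, -1.0, 0.0]]
force: [-0.5, 1.5, -0.2]
grip_width: 0.0881
```

>>> {"op": "apply_moves", "data": {"commands": [[[0,0,0,0],[0,0,0,0]]]}}

```text
t: 2.95
eef_pos: [0.5213, 0.1398, 0.2188]
tcp_rot: [[-0.481, -0.0, -0.877], [0.877, 0.0, -0.481], [0.0, -1.0, 0.0]]
force: [-0.6, 0.1, 0.0]
grip_width: 0.088
```

Run:
```python
from fit import *
d=img("wrist");cv2.imwrite("pics/w1.png",d["image"]); s=env.get_state();print(s["t"],s["eef_pos"],s["tcp_rot"],s["force"])
for t in["battery","battery_tongue"]:
    for r in env.landmark_of(t,"wrist"): print(t,r,atz(d,r["location"],0))
ms=env.masks_of("battery","wrist")
for m in ms: print(m["extent"],m["confidence"])
import pickle; pickle.dump((d,ms),open("w1.pkl","wb"))
```

```text
3.0 [0.5211 0.14   0.219 ] [[-0.4815 -0.0001 -0.8764]
 [ 0.8764  0.0001 -0.4815]
 [ 0.0002 -1.      0.    ]] [-0.2423  0.4074  0.4998]
battery {'location': [279.7, 184.8], 'confidence': 0.88} [0.5228 0.1399 0.    ]
battery {'location': [289.8, 39.1], 'confidence': 0.8} [0.3713 0.0697 0.    ]
battery_tongue {'location': [280.2, 142.7], 'confidence': 0.73} [0.4804 0.1174 0.    ]
battery_tongue {'location': [247.5, 23.9], 'confidence': 0.73} [0.3771 0.019  0.    ]
battery_tongue {'location': [447.6, 241.2], 'confidence': 0.54} [0.48   0.3685 0.    ]
[256.2, 142.1, 302.9, 232.1] 0.8
[239.5, 1.0, 341.3, 69.3] 0.67
```

View pics/w1.png

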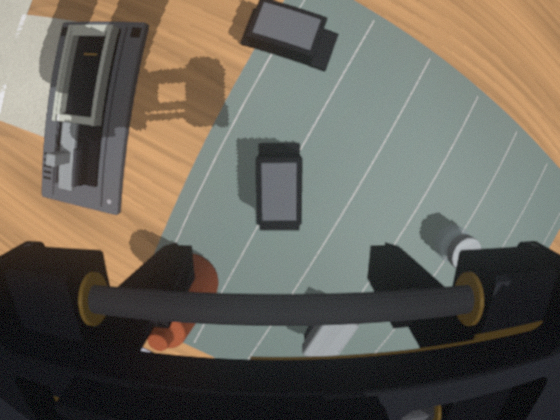

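The pack lies under the tool, with its tongue at (280,148) at the top and its ledge at (278,225). The jaws line up across it. The cone is at (190,300) and the dock at (95,110). I'll refine the pose from this close view.

Run:
```python
from fit import *
import pickle; d,ms=pickle.load(open("w1.pkl","rb"))
bv,dv,wv=pickle.load(open("v.pkl","rb"))
w=(d,ms[0]["pixels"],None)
for vs in ([w],[w,bv[1]],[w]+bv): print(fit(vs,lambda p:place(BAT,p),[.5225,.139,.5]))
p,_=fit([w],lambda p:place(BAT,p),[.5225,.139,.5])
a=cv2.resize(d["image"][120:250,220:340],None,fx=4,fy=4,interpolation=cv2.INTER_CUBIC)
for b in place(BAT,p):
    q=(proj(d,b)-[220,120])*4+1.5
    for i in range(8):
        for j in range(i):
            if bin(i^j).count("1")==1: cv2.line(a,tuple(np.int32(q[i])),tuple(np.int32(q[j])),(0,0,255),1,cv2.LINE_AA)
cv2.imwrite("pics/w1fit.png",a)
```

```text
(array([0.524 , 0.1392, 0.5028]), np.float64(106.6875))
(array([0.5234, 0.1391, 0.5022]), np.float64(183.5))
(array([0.5237, 0.1391, 0.5026]), np.float64(292.25))
```

View pics/w1fit.png

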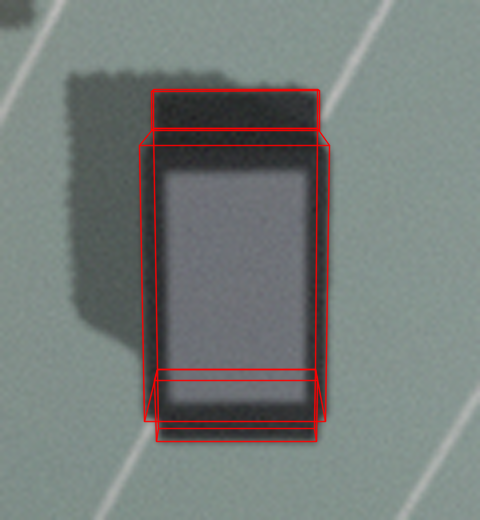

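>>> {"op": "apply_moves", "data": {"commands": [[[-0.2,4,-1.6,0],[-0.2,8,-1.7,0],[-0.2,12,-1.7,0],[-0.2,15,-1.7,0],[-0.2,17,-1.7,0],[-0.2,18.5,-1.7,0],[-0.2,19.4,-1.7,0],[-0.2,19.6,-1.7,0],[-0.2,19.6,-1.7,0],[-0.2,19.6,-1.7,0]]], "grip": 0}}

```text
t: 4.15
eef_pos: [0.5382, 0.1456, 0.0236]
tcp_rot: [[-0.481, 0.001, -0.877], [0.877, 0.0, -0.481], [-0.001, -1.0, -0.001]]
force: [-0.5, -0.7, 1.0]
grip_width: 0.0883
```

Run:
```python
from fit import *
d=img("wrist");cv2.imwrite("pics/w2.png",d["image"]); e=img("side"); c=cv2.resize(e["image"][140:260,200:360],None,fx=4,fy=4);cv2.imwrite("pics/s2.png",c)
s=env.get_state();print(s["t"],s["eef_pos"],s["force"])
```

```text
4.25 [0.5382 0.1455 0.0235] [-0.2177  0.6346 -0.3784]
```

View pics/w2.png

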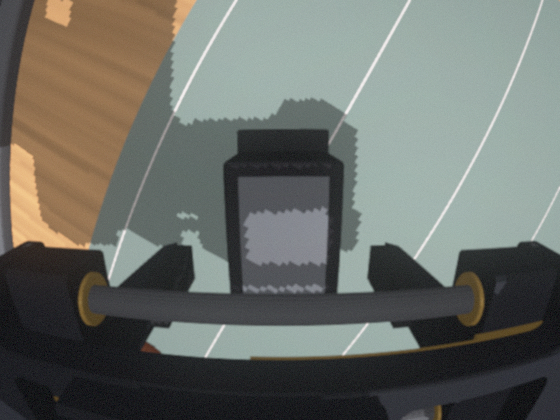

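View pics/s2.png

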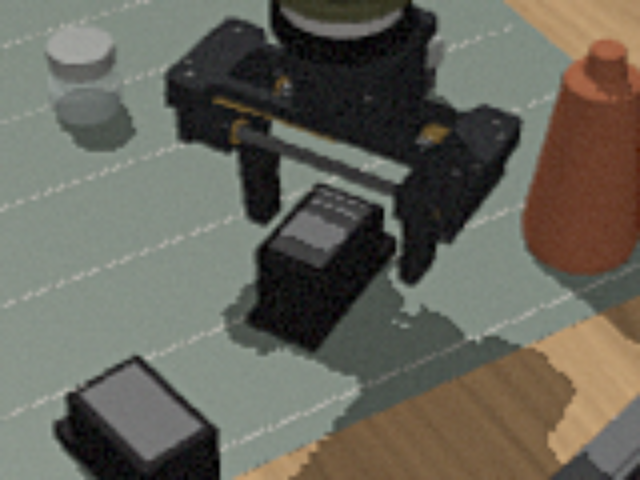

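The fingers straddle the pack around its rear half and the cone is clear, so I'll close gently.

>>> {"op": "apply_moves", "data": {"commands": [[[0,0,0,0],[0,0,0,0],[0,0,0,0],[0,0,0,0],[0,0,0,0],[0,0,0,0],[0,0,0,0],[0,0,0,0]]], "grip": 1, "force": 8}}

```text
t: 5.05
eef_pos: [0.5378, 0.1455, 0.0227]
tcp_rot: [[-0.481, -0.0, -0.877], [0.877, 0.0, -0.481], [0.0, -1.0, 0.0]]
force: [0.4, 1.2, -0.5]
grip_width: 0.0457
```

>>> {"op": "apply_moves", "data": {"commands": [[[0,-0.3,0,0],[0,-0.6,0,0],[0,-0.9,0,0],[0,-1.2,0,0],[0,-1.4,0,0],[0,-1.4,0,0]]]}}

```text
t: 5.65
eef_pos: [0.538, 0.1455, 0.0371]
tcp_rot: [[-0.481, 0.001, -0.877], [0.877, -0.0, -0.481], [-0.0, -1.0, -0.001]]
force: [0.3, 0.0, -1.9]
grip_width: 0.0462
```

Run:
```python
from fit import *
d=img("wrist");cv2.imwrite("pics/w3.png",d["image"]); e=img("side"); c=cv2.resize(e["image"][140:260,200:360],None,fx=4,fy=4);cv2.imwrite("pics/s3.png",c)
s=env.get_state();print(s["t"],s["eef_pos"],s["force"],s["wrist_torque"],s["grip_width"])
```

```text
5.75 [0.5378 0.1454 0.0368] [-0.0523 -0.7463 -2.2679] [ 0.0992 -0.0373  0.0282] 0.046020901134622615
```

View pics/w3.png

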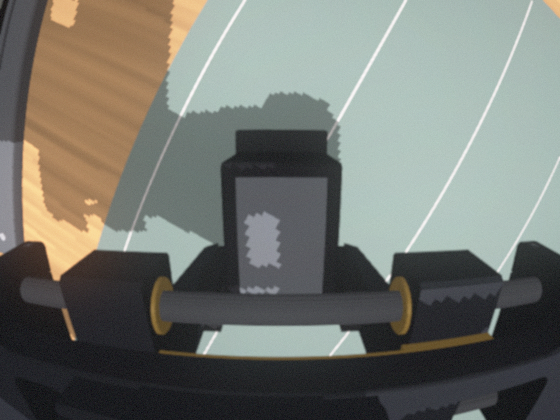

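View pics/s3.png

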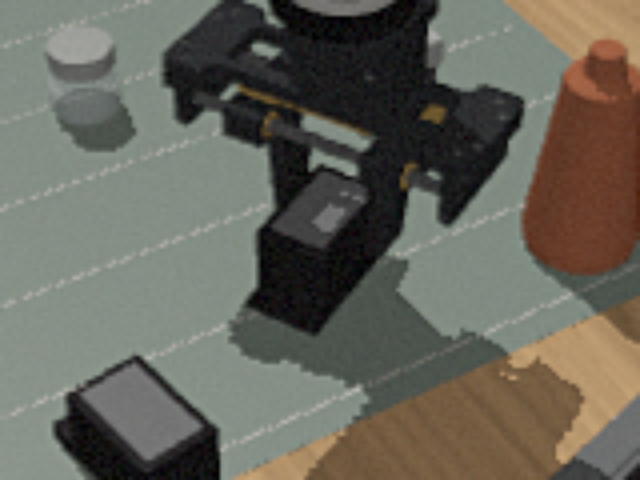

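```bash
cat > pose.py <<'E'
from fit import *
# battery pose in tool frame: params (u: battery-x of grasp axis i.e. TCP, zt: world z of battery origin-plane under.., th)
def batt(s,p,yawsgn=1):
    # p=(xb,zb,th): battery grasp-plane: TCP sits at battery coords... battery origin = TCP + along xb*(p0) + up*(p1), pitch th (rear up positive)
    R=np.array(s["tcp_rot"]);t=np.array(s["eef_pos"])
    ex=-R[:,2];ex=ex*[1,1,0];ex/=np.linalg.norm(ex);up=np.array([0,0,1.]);ey=np.cross(up,ex)
    c,sn=np.cos(p[2]),np.sin(p[2])
    B=np.stack([c*ex+sn*up,ey,-sn*ex+c*up],1)
    return t+ex*p[0]+up*p[1],B
def parts(s,p):
    o,B=batt(s,p); return [b@B.T+o for b in BAT]
def draw(d,a,P,off,f,col=(0,0,255)):
    for b in P:
        q=(proj(d,b)-off)*f+(f-1)/2
        for i in range(8):
            for j in range(i):
                if bin(i^j).count("1")==1: cv2.line(a,tuple(np.int32(q[i])),tuple(np.int32(q[j])),col,1,cv2.LINE_AA)
E
python3 - <<'E'
from pose import *
s=env.get_state();d=img("wrist");e=img("side")
print(s["eef_pos"][2])
for n,g in (("wrist",d),("side",e)):
    for r in env.landmark_of("battery_tongue",n): print(n,r,atz(g,r["location"],0))
m=env.masks_of("battery","wrist"); print([(r["extent"],r["confidence"]) for r in m])
v=np.zeros((420,560),bool); v[:242]=1
for n0 in ([-.014,-.03,0.2],[-.014,-.023,0.]):
    print(fit([(d,m[0]["pixels"],v)],lambda p:parts(s,p),n0,(.004,.004,.1)))
m2=env.masks_of("battery","side"); px=proj(e,[.49,.12,.03])[0]
m2.sort(key=lambda r:np.hypot((r["extent"][0]+r["extent"][2])/2-px[0],(r["extent"][1]+r["extent"][3])/2-px[1]))
print(m2[0]["extent"],m2[0]["confidence"])
v2=np.ones((420,560),bool)
gm=(e["image"].max(2)<70)&~m2[0]["pixels"]; gm[:, :]=gm
v2=~cv2.morphologyEx(gm.astype(np.uint8),cv2.MORPH_OPEN,np.ones((3,3))).astype(bool)
p,c=fit([(d,m[0]["pixels"],v),(e,m2[0]["pixels"],v2)],lambda p:parts(s,p),[-.014,-.03,0.2],(.004,.004,.1)); print(p,c)
a=cv2.resize(d["image"][100:260,200:360],None,fx=2.5,fy=2.5);draw(d,a,parts(s,p),[200,100],2.5)
b=cv2.resize(e["image"][160:240,240:320],None,fx=5,fy=5);draw(e,b,parts(s,p),[240,160],5)
cv2.imwrite("pics/f3.png",np.hstack([a,b]))
E
```

```text
0.03675136101683581
wrist {'location': [280.8, 129.8], 'confidence': 0.94} [0.4817 0.1153 0.    ]
side {'location': [267.9, 219.9], 'confidence': 0.84} [0.4844 0.1308 0.    ]
side {'location': [244.1, 303.8], 'confidence': 0.8} [ 0.3352 -0.041   0.    ]
side {'location': [249.3, 275.5], 'confidence': 0.63} [0.3744 0.0126 0.    ]
side {'location': [347.7, 287.1], 'confidence': 0.19} [ 0.5273 -0.1108  0.    ]
[([219.3, 129.1, 342.8, 293.5], 0.82)]
(array([-0.0147, -0.0252, -0.0298]), np.float64(234.5625))
(array([-0.0147, -0.0252, -0.028 ]), np.float64(234.625))
[262.8, 184.6, 295.6, 220.9] 0.71
[-0.0147 -0.0248 -0.0317] 322.9375
```

View pics/f3.png

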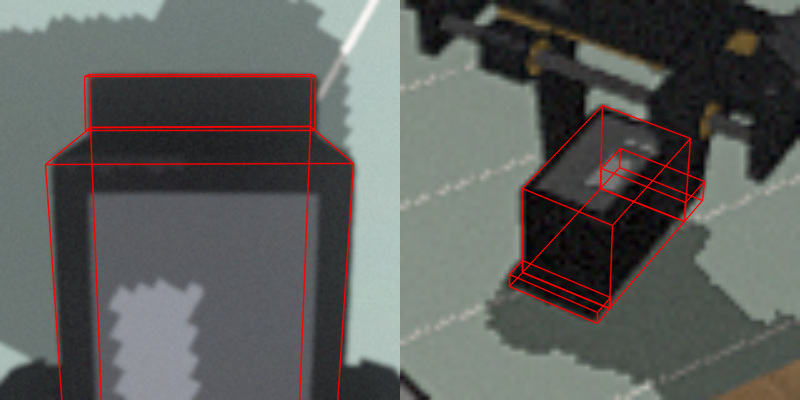

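The pack came up flat: the fit shows no tilt, and the load is about 2.4 N. Friction in the grip carried it. I'll set it back down and lift again with a lighter grip, so the tongue stays on the table and the pack pivots between the pads.

>>> {"op": "apply_moves", "data": {"commands": [[[0,0.4,0,0],[0,0.8,0,0],[0,1.2,0,0],[0,1.35,0,0],[0,1.35,0,0]]]}}

```text
t: 6.55
eef_pos: [0.5377, 0.1454, 0.023]
tcp_rot: [[-0.48, -0.0, -0.877], [0.877, -0.0, -0.48], [0.0, -1.0, 0.0]]
force: [0.1, 0.1, -1.8]
grip_width: 0.0454
```

>>> {"op": "apply_moves", "data": {"commands": [[[0,0,0,0],[0,0,0,0],[0,-0.2,0,0],[0,-0.4,0,0],[0,-0.6,0,0],[0,-0.8,0,0],[0,-1,0,0],[0,-1.2,0,0],[0,-1.4,0,0],[0,-1.4,0,0]]], "force": 3}}

```text
t: 7.55
eef_pos: [0.538, 0.1455, 0.0376]
tcp_rot: [[-0.48, 0.001, -0.877], [0.877, 0.0, -0.48], [-0.0, -1.0, -0.001]]
force: [0.7, 1.0, -1.5]
grip_width: 0.0458
```

```bash
cat > look.py <<'E'
from pose import *
import sys
def look(tag,p0=(-.0147,-.025,0.05)):
    s=env.get_state();d=img("wrist");m=env.masks_of("battery","wrist")
    print(s["t"],s["eef_pos"],s["force"],s["wrist_torque"],s["grip_width"])
    m=[r for r in m if r["extent"][0]<281<r["extent"][2] and r["extent"][3]>240] or m
    v=np.zeros((420,560),bool); v[:242]=1
    p,c=fit([(d,m[0]["pixels"],v)],lambda p:parts(s,p),list(p0),(.004,.004,.1))
    o,B=batt(s,p);print("fit",p,c,"tongue",o-.0495*B[:,0],"rear",o+.0495*B[:,0])
    for r in env.landmark_of("battery_tongue","wrist")[:1]: print(r)
    a=d["image"].copy();draw(d,a,parts(s,p),[0,0],1);cv2.imwrite(f"pics/{tag}w.png",a)
    return s,d,p
E
python3 - <<'E'
from look import *
look("l4")
e=img("side"); c=cv2.resize(e["image"][140:260,200:360],None,fx=4,fy=4);cv2.imwrite("pics/s4.png",c)
E
```

```text
7.55 [0.538  0.1455 0.0376] [ 0.7014  0.9614 -1.5106] [ 0.0897 -0.0139 -0.0064] 0.045754115395546066
fit [-0.007  -0.0269  0.2247] 243.0 tongue [ 0.4895  0.1189 -0.0004] rear [0.5741 0.1653 0.0217]
{'location': [282.7, 144.9], 'confidence': 0.64}
```

View pics/l4w.png

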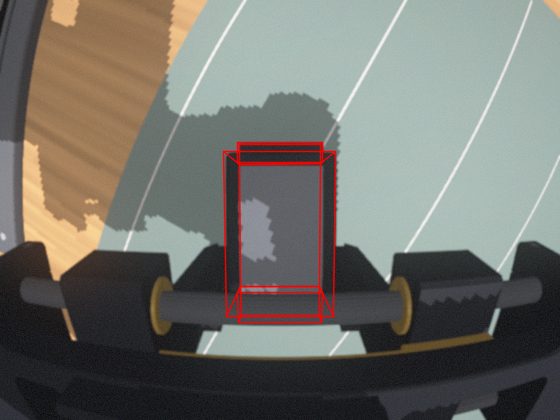

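View pics/s4.png

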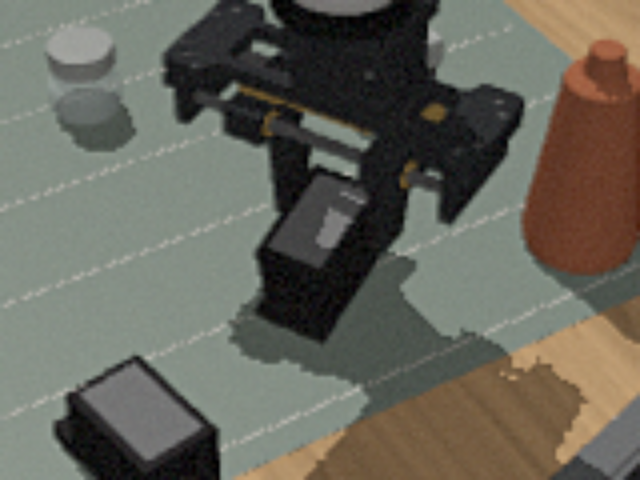

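It pivoted as intended: tilt is about 12.9° rear-up and the tongue edge is still on the table. I'll clamp harder to keep the tilt, lift, and move to where the wrist camera can see the dock past the pack.

>>> {"op": "apply_moves", "data": {"commands": [[[0,0,0,0],[0,0,0,0],[0,0,0,0],[0,-1,0,0],[0,-3.5,0,0],[0,-7,0,0],[0,-11,0,0],[0,-15,0,0],[0,-18,0,0],[0,-18.5,0,0],[0,-18.5,0,0]]], "force": 30}}

```text
t: 8.85
eef_pos: [0.5375, 0.1454, 0.2221]
tcp_rot: [[-0.48, -0.0, -0.877], [0.877, -0.0, -0.48], [-0.0, -1.0, 0.0]]
force: [-0.3, 0.9, -3.7]
grip_width: 0.0458
```

>>> {"op": "apply_moves", "data": {"commands": [[[-2,0,0.2,0.02],[-5.5,0,0.4,0.05],[-9.5,0,0.8,0.1],[-13.5,0,1.1,0.15],[-17.5,0,1.4,0.2],[-21.5,0,1.7,0.206],[-24.5,0,2,0.206],[-25.5,0,2,0.206],[-25.5,0,2,0.206],[-25.5,0,2,0.206]]]}}

```text
t: 9.85
eef_pos: [0.6422, -0.0866, 0.2211]
tcp_rot: [[-0.292, -0.002, -0.957], [0.957, 0.001, -0.292], [0.002, -1.0, 0.002]]
force: [0.3, 0.0, -3.1]
grip_width: 0.0455
```

Run:
```python
from look import *
s,d,p=look("l5",(-.007,-.027,.22))
for t in("dock","bay_mid","lip_end","rear_end"):
    for r in env.landmark_of(t,"wrist"): print(t,r,atz(d,r["location"],0 if t=="dock" else .02))
dm=env.masks_of("dock","wrist"); print([(r["extent"],r["confidence"]) for r in dm])
import pickle;pickle.dump((s,d,p,dm),open("w5.pkl","wb"))
```

```text
9.85 [ 0.6422 -0.0866  0.2211] [ 0.3206  0.026  -3.1036] [ 0.1095 -0.0198 -0.0257] 0.04552666669942899
fit [-0.0072 -0.0278  0.2199] 229.125 tongue [ 0.5891 -0.1028  0.1825] rear [ 0.6815 -0.0746  0.2041]
{'location': [427.3, 9.6], 'confidence': 0.9}
dock {'location': [278.8, 71.3], 'confidence': 0.81} [ 0.52   -0.1252  0.    ]
bay_mid {'location': [279.0, 66.2], 'confidence': 0.97} [ 0.5178 -0.1256  0.02  ]
bay_mid {'location': [278.7, 69.9], 'confidence': 0.64} [ 0.5218 -0.1247  0.02  ]
lip_end {'location': [276.9, 22.4], 'confidence': 0.66} [ 0.4707 -0.1423  0.02  ]
lip_end {'location': [280.2, 230.7], 'confidence': 0.62} [ 0.6901 -0.0719  0.02  ]
rear_end {'location': [276.8, 112.9], 'confidence': 0.64} [ 0.5669 -0.1131  0.02  ]
[([499.8, 241.4, 517.4, 281.6], 0.64), ([222.1, 1.0, 338.6, 194.2], 0.55)]
```

View pics/l5w.png

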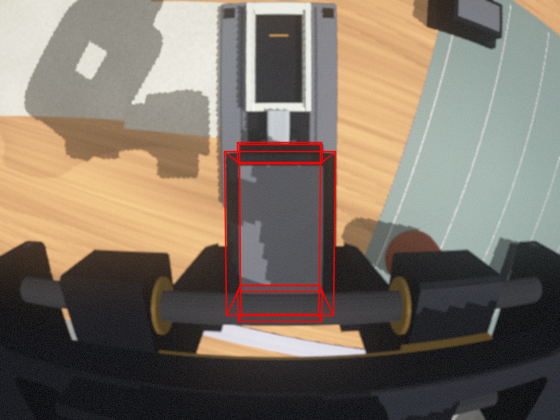

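Run:
```python
from look import *
import pickle;s,d,p,dm=pickle.load(open("w5.pkl","rb"))
im=d["image"].astype(int)
print(im[50,250],im[50,312],im[5,280],im[106,280],im[60,280],im[50,235],im[130,280],im[100,312])
a=cv2.resize(d["image"][0:160,210:350],None,fx=5,fy=5,interpolation=cv2.INTER_CUBIC)[:600]
cv2.imwrite("pics/c5.png",a)
```

```text
[229 236 235] [147 144 145] [227 236 234] [229 236 235] [57 59 61] [140 135 133] [209 204 199] [146 141 139]
```

View pics/c5.png

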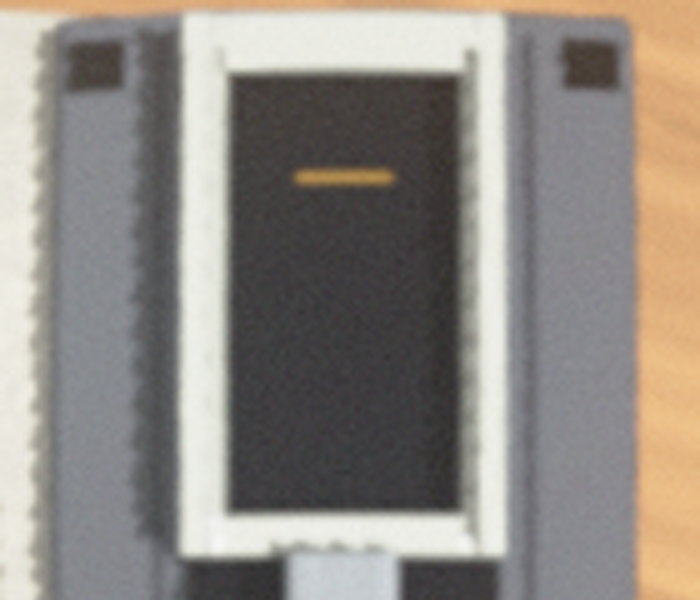

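Run:
```python
from look import *
import pickle;s,d,p,dm=pickle.load(open("w5.pkl","rb"))
ex=-np.array(s["tcp_rot"])[:,2];ex[2]=0;ex/=np.linalg.norm(ex);ey=np.array([-ex[1],ex[0],0]);t=s["eef_pos"]
f=lambda c,r,z:(lambda q:(q, (q-t)@ex*1000,(q-t)@ey*1000))(atz(d,[c/5-.4+210,r/5-.4],z))
for nm,c,r,z in[("lip edge",345,70,.035),("lip wall outer",345,13,.035),("rear inner",345,514,.032),("rear outer",345,555,.032),("wallL out mid",182,300,.036),("wallR out mid",507,300,.036),("wallL out top",182,30,.036),("wallL out bot",180,550,.036),("wallR out top",507,30,.036),("wallR bot",506,550,.036),("inL fl",229,300,.036),("inR",476,300,.036),("baseL top",53,100,.014),("baseL bot",52,580,.014),("baseR top",634,100,.014),("baseR bot",636,580,.014),("base end",130,20,.014),("base end R",560,18,.014)]:
    print(nm,*f(c,r,z))
```

```text
lip edge [ 0.4653 -0.142   0.035 ] -185.39663429608322 -1.3757027355741733
lip wall outer [ 0.4525 -0.1459  0.035 ] -198.7164690259205 -1.383091986605614
rear inner [ 0.5564 -0.1142  0.032 ] -90.17860001391003 -1.3932923019758099
rear outer [ 0.5645 -0.1118  0.032 ] -81.69640625566264 -1.3989356194681937
wallL out mid [ 0.5231 -0.1587  0.036 ] -134.96289111832758 -34.189924780699556
wallR out mid [ 0.5042 -0.0961  0.036 ] -134.8261635710878 31.237482123683904
wallL out top [ 0.4657 -0.1768  0.036 ] -195.1467403822266 -34.81463193476678
wallL out bot [ 0.573  -0.1439  0.036 ] -82.93015794553533 -34.62578026222331
wallR out top [ 0.4464 -0.113   0.036 ] -194.9703663402087 31.824694334234785
wallR bot [ 0.554  -0.0811  0.036 ] -82.80936367758588 31.025678368913816
inL fl [ 0.5206 -0.1495  0.036 ] -134.6896653730581 -24.682765474250672
inR [ 0.5061 -0.102   0.036 ] -134.66254510998593 24.972168524068337
baseL top [ 0.4814 -0.2041  0.014 ] -188.12213247028637 -65.42199687792292
baseL bot [ 0.5863 -0.1716  0.014 ] -78.29655787908159 -64.98813319336557
baseR top [ 0.4446 -0.0823  0.014 ] -187.77044669717145 61.714754909660826
baseR bot [ 0.5496 -0.0506  0.014 ] -78.0854128007044 61.479117492516906
base end [ 0.4586 -0.1935  0.014 ] -206.86014103554479 -48.690189273189524
base end R [ 0.4308 -0.1033  0.014 ] -207.12618145739455 45.69023793084393
```

Run:
```python
from look import *
import pickle;s,d,p,dm=pickle.load(open("w5.pkl","rb"))
m=[r for r in env.masks_of("battery","wrist") if r["extent"][0]<281<r["extent"][2] and r["extent"][3]>240][0]["pixels"]
v=np.zeros((420,560),bool); v[:242]=1
t=np.array(s["eef_pos"])
def P(q):
    pts=parts(s,q[:3]); ex=-np.array(s["tcp_rot"])[:,2];ex[2]=0;ex/=np.linalg.norm(ex);ey=np.array([-ex[1],ex[0],0])
    c,sn=np.cos(q[4]),np.sin(q[4]);R=np.array([[c,-sn,0],[sn,c,0],[0,0,1]])
    return [(b-t)@R.T+t+ey*q[3] for b in pts]
for st in (.003,-.003):
    q,c=fit([(d,m,v)],P,[*p,0,0],(.003,.003,.05,st,.03)); print(q,c)
a=cv2.resize(d["image"][130:250,210:350],None,fx=5,fy=5,interpolation=cv2.INTER_CUBIC)[:600]
draw(d,a,P(q),[210,130],5)
cv2.imwrite("pics/c5b.png",a)
```

```text
[-0.0072 -0.027   0.2208  0.0003 -0.0025] 140.8125
[-0.0072 -0.0267  0.223   0.0003 -0.0052] 143.8125
```

View pics/c5b.png

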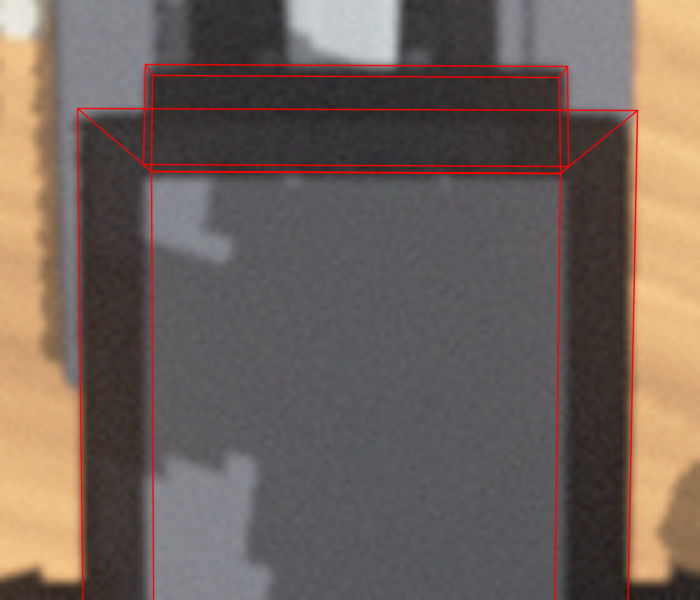

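Checks agree: the pocket measures 95.2 mm from lip edge to rear wall (96 expected) and the walls 65.4 mm across (65 expected). The bay centre is 140.3 mm towards the lip and 1.7 mm to the right in tool axes, so the carriage is about −12 mm off nominal. Next I'll move over the bay, staying high past the bolt post, and come down to a hover.

>>> {"op": "apply_moves", "data": {"commands": [[[0,0,3,0],[-0.1,0,6.5,0],[-0.18,0,10,0],[-0.18,0,12.3,0],[-0.18,1,12.73,0],[-0.18,4,12.73,0],[-0.18,7.5,12.73,0],[-0.18,10.5,12.73,0],[-0.18,12,12.73,0],[-0.18,12.3,12.73,0],[-0.18,12.3,12.73,0],[-0.18,12.3,12.73,0]]]}}

```text
t: 11.5
eef_pos: [0.5223, -0.1267, 0.1001]
tcp_rot: [[-0.291, 0.002, -0.957], [0.957, -0.001, -0.291], [-0.001, -1.0, -0.001]]
force: [0.5, 0.3, -3.1]
grip_width: 0.0456
```

Run:
```python
from look import *
s,d,p=look("l6",(-.0072,-.027,.22))
a=d["image"][60:200,200:360]; cv2.imwrite("pics/c6.png",cv2.resize(d["image"][60:200,190:370],None,fx=4,fy=4,interpolation=cv2.INTER_CUBIC))
e=img("side"); c=cv2.resize(e["image"][210:350,280:440],None,fx=4,fy=4,interpolation=cv2.INTER_CUBIC);cv2.imwrite("pics/s6.png",c)
import pickle;pickle.dump((s,d,e,p),open("w6.pkl","wb"))
```

```text
11.5 [ 0.5223 -0.1267  0.1001] [ 0.5325  0.2744 -3.1394] [ 0.0128 -0.002  -0.0106] 0.04561021729543611
fit [-0.0071 -0.0281  0.2236] 232.4375 tongue [ 0.4693 -0.1428  0.061 ] rear [ 0.5617 -0.1147  0.0829]
{'location': [492.4, 103.3], 'confidence': 0.86}
```

View pics/c6.png

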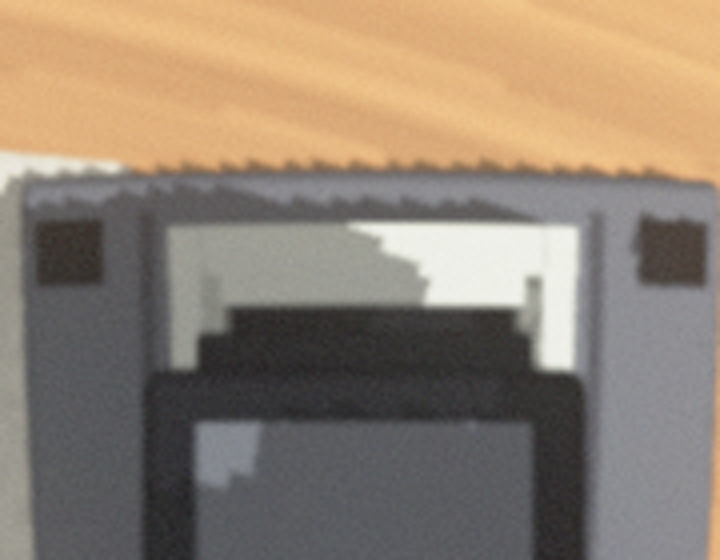

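View pics/s6.png

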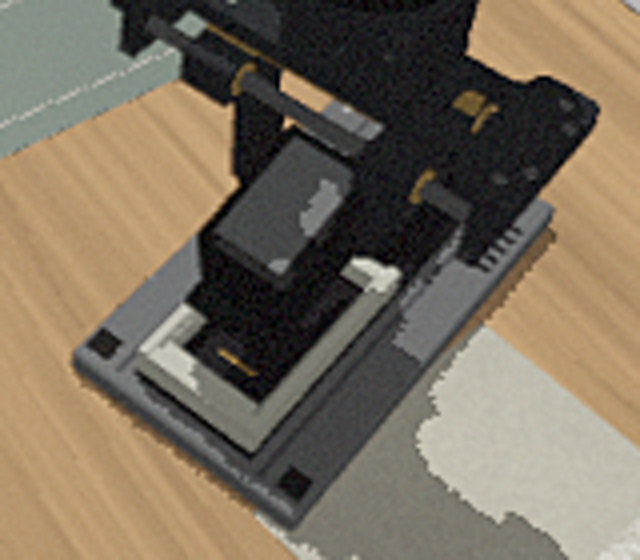

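Run:
```python
from look import *
import pickle;s,d,e,p=pickle.load(open("w6.pkl","rb"))
R=np.array(s["tcp_rot"]);ex=-R[:,2];ex[2]=0;ex/=np.linalg.norm(ex);ey=np.array([-ex[1],ex[0],0]);t=s["eef_pos"]
f=lambda c,r,z:(lambda q:((q-t)@ex*1000,(q-t)@ey*1000))(atz(d,[c/4-.375+190,r/4-.375+60],z))
for nm,c,r,z in[("lip wall outer",370,223,.035),("wallL out",164,260,.036),("wallR out",580,260,.036),("wallL out",162,330,.036),("wallR out",578,330,.036),("inL",203,320,.036),("inR",540,320,.036),("baseL",25,300,.014),("baseR",716,300,.014),("base end",370,176,.014)
 ,("tongue L low",232,308,.061),("tongue R",518,308,.061),("top L",150,376,.108),("topR",584,376,.108)]:
    print(nm,*f(c,r,z))
```

```text
lip wall outer -72.60679327487587 1.226143332155667
wallL out -67.04732190735776 -31.905053750417363
wallR out -67.09462498694118 35.0388927607193
wallL out -55.654791385035296 -32.42180677696808
wallR out -55.67787448400506 34.90401904633296
inL -57.149883279989325 -25.68787457890223
inR -57.178210202019486 28.646687146801842
baseL -60.72382016861616 -61.08561886144552
baseR -60.780569629830545 63.96780357862668
base end -81.6059029386901 1.2938169481789734
tongue L low -59.922295855886425 -18.394340370631706
tongue R -59.96072228048497 22.124040758802277
top L -54.4884939731145 -22.524705299545268
topR -54.489096149804546 23.88763567728447
```

>>> {"op": "apply_moves", "data": {"commands": [[[0,0,0,0],[0,0,0,0],[0,0,0,0]]]}}

```text
t: 12.0
eef_pos: [0.5216, -0.1266, 0.0994]
tcp_rot: [[-0.291, 0.0, -0.957], [0.957, -0.0, -0.291], [-0.0, -1.0, -0.0]]
force: [0.2, -0.9, -3.2]
grip_width: 0.0457
```

Run:
```python
from look import *
s,d,p=look("l7",(-.0072,-.027,.22))
print(s["tcp_rot"],np.array(d["attitude"])); R=np.array(s["tcp_rot"]);print("cam in tool",R.T@(np.array(d["origin"])-s["eef_pos"]),R.T@np.array(d["attitude"]))
cv2.imwrite("pics/c7.png",cv2.resize(d["image"][90:165,210:350],None,fx=5.7,fy=5.7,interpolation=cv2.INTER_CUBIC))
import pickle;pickle.dump((s,d,p),open("w7.pkl","wb"))
s5,d5,_,_=pickle.load(open("w5.pkl","rb"));R=np.array(s5["tcp_rot"]);print("cam in tool",R.T@(np.array(d5["origin"])-s5["eef_pos"]),R.T@np.array(d5["attitude"]))
```

```text
12.0 [ 0.5216 -0.1266  0.0994] [ 0.1841 -0.9026 -3.1899] [ 0.0489 -0.0322 -0.0322] 0.04567011598421005
fit [-0.0072 -0.0267  0.223 ] 246.625 tongue [ 0.4685 -0.1427  0.0617] rear [ 0.5609 -0.1146  0.0836]
{'location': [494.4, 102.9], 'confidence': 0.83}
[[-0.2909  0.0001 -0.9567]
 [ 0.9567 -0.0001 -0.2909]
 [-0.0001 -1.     -0.0001]] [[-0.2905  0.9245  0.2467]
 [ 0.9569  0.2808  0.0748]
 [-0.0001  0.2578 -0.9662]]
cam in tool [ 0.0004 -0.146   0.0664] [[ 1.     -0.0004 -0.0001]
 [ 0.     -0.2577  0.9662]
 [-0.0004 -0.9662 -0.2577]]
cam in tool [ 0.0004 -0.146   0.0664] [[ 1.     -0.0003 -0.0001]
 [ 0.     -0.2576  0.9662]
 [-0.0004 -0.9662 -0.2576]]
```

View pics/c7.png

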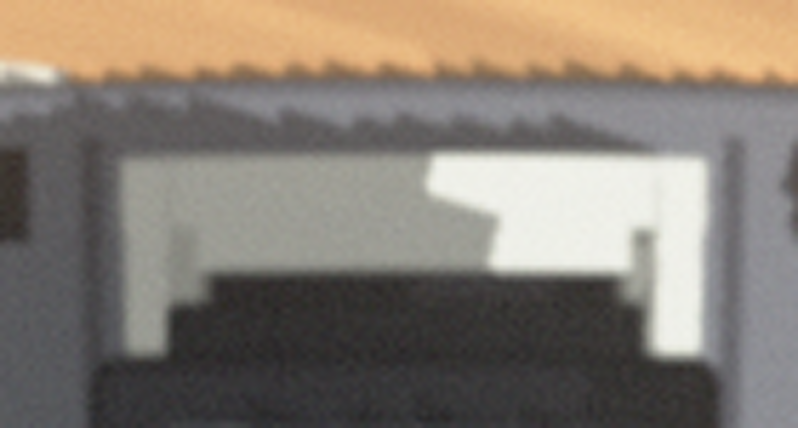

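Run:
```python
from look import *
import pickle;s,d,p=pickle.load(open("w7.pkl","rb"))
R=np.array(s["tcp_rot"]);ex=-R[:,2];ex[2]=0;ex/=np.linalg.norm(ex);ey=np.array([-ex[1],ex[0],0]);t=s["eef_pos"]
f=lambda c,r,z:(lambda q:np.round([(q-t)@ex*1000,(q-t)@ey*1000],2))(atz(d,[c/5.7-.41+210,r/5.7-.41+90],z))
for nm,c,r,z in[("lip wall outer",400,155,.035),("lip edge",400,272,.035),("wallL out",122,170,.036),("wallR out",706,170,.036),("wallL out",122,340,.036),("wallR out",703,340,.036)
 ,("tongue L",170,304,.0617),("tongue R",640,304,.0617),("tongue fr upper",640,304,.0617+.0068),("top L",92,362,.109),("topR",718,362,.109)]:
    print(nm,*f(c,r,z))
o,B=batt(s,p); print([(q-t)@ex for q in (o-.0495*B[:,0],o-.0495*B[:,0]+.007*B[:,2])])
```

```text
lip wall outer -71.75 -0.22
lip edge -58.46 -0.23
wallL out -70.49 -31.46
wallR out -70.52 34.19
wallL out -51.11 -31.78
wallR out -51.12 34.17
tongue L -56.51 -22.94
tongue R -56.49 23.61
tongue fr upper -56.85 22.75
top L -54.85 -22.86
topR -54.83 23.55
[np.float64(-0.05543441006296222), np.float64(-0.05698254359640194)]
```

The close view agrees with the earlier one: lip edge at row 272, tongue front at row 304. The pack sits about 1 mm to the right of the pocket's centre line, so I'll correct that, back off 0.8 mm from the lip and lower slowly.

>>> {"op": "apply_moves", "data": {"commands": [[[0.1,0,-0.08,0],[0.1,0.5,-0.08,0],[0.1,1.1,-0.08,0],[0.1,1.7,-0.08,0],[0.1,2.2,-0.08,0],[0.1,2.5,-0.08,0],[0.1,2.8,-0.08,0],[0.1,2.8,-0.08,0],[0.1,2.8,-0.08,0]]]}}

```text
t: 13.05
eef_pos: [0.5221, -0.1254, 0.0713]
tcp_rot: [[-0.291, 0.0, -0.957], [0.957, -0.0, -0.291], [-0.0, -1.0, -0.0]]
force: [0.3, 0.1, -2.9]
grip_width: 0.0457
```

Run:
```python
from look import *
s,d,p=look("l8",(-.0072,-.027,.22))
cv2.imwrite("pics/c8.png",cv2.resize(d["image"][90:165,210:350],None,fx=5.7,fy=5.7,interpolation=cv2.INTER_CUBIC))
import pickle;pickle.dump((s,d,p),open("w8.pkl","wb"))
```

```text
13.05 [ 0.5221 -0.1254  0.0713] [ 0.2679  0.0914 -2.9332] [0.0461 0.0155 0.0049] 0.045746538752104375
fit [-0.0071 -0.0284  0.2213] 209.4375 tongue [ 0.469  -0.1415  0.0321] rear [ 0.5614 -0.1134  0.0538]
{'location': [510.6, 101.9], 'confidence': 0.88}
```

View pics/c8.png

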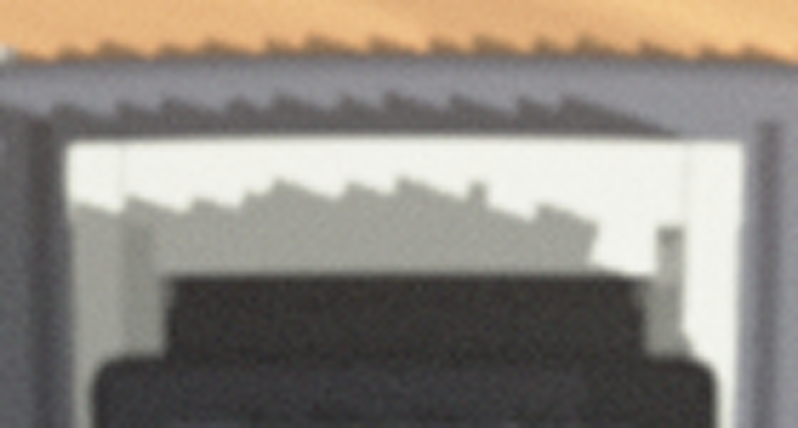

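Centred: the outer walls run from column 68 to 742 and the tongue from 165 to 645, both centred on 405. There's no contact force yet, so I'll carry on down towards the floor in small steps.

>>> {"op": "apply_moves", "data": {"commands": [[[0,0.3,0,0],[0,0.6,0,0],[0,0.85,0,0],[0,1,0,0],[0,1,0,0],[0,1,0,0]]]}}

```text
t: 13.8
eef_pos: [0.522, -0.1254, 0.0613]
tcp_rot: [[-0.291, -0.0, -0.957], [0.957, -0.0, -0.291], [-0.0, -1.0, 0.0]]
force: [0.1, -0.3, -2.8]
grip_width: 0.0455
```

>>> {"op": "apply_moves", "data": {"commands": [[[0,0.05,0,0],[0,0.1,0,0],[0,0.1,0,0]]]}}

```text
t: 14.1
eef_pos: [0.522, -0.1253, 0.0602]
tcp_rot: [[-0.291, -0.0, -0.957], [0.957, 0.0, -0.291], [0.0, -1.0, 0.0]]
force: [0.0, 0.6, -3.2]
grip_width: 0.046
```

Run:
```python
from look import *
s,d,p=look("l9",(-.0072,-.027,.22))
cv2.imwrite("pics/c9.png",cv2.resize(d["image"][90:165,210:350],None,fx=5.7,fy=5.7,interpolation=cv2.INTER_CUBIC))
e=img("side"); c=cv2.resize(e["image"][210:350,280:440],None,fx=4,fy=4,interpolation=cv2.INTER_CUBIC);cv2.imwrite("pics/s9.png",c)
```

```text
14.1 [ 0.522  -0.1253  0.0602] [ 0.0233  0.6245 -3.2202] [ 0.0407 -0.1017 -0.0109] 0.04602988950170476
fit [-0.0071 -0.0278  0.2228] 210.6875 tongue [ 0.469  -0.1415  0.0214] rear [ 0.5614 -0.1134  0.0433]
{'location': [473.9, 19.6], 'confidence': 0.88}
```

View pics/s9.png

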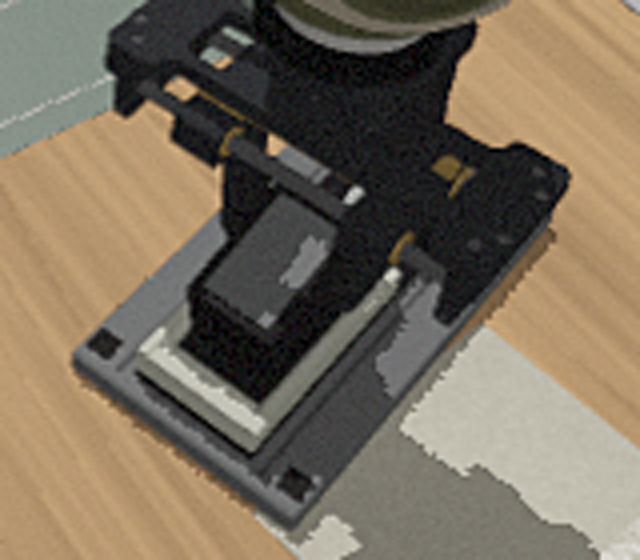

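>>> {"op": "apply_moves", "data": {"commands": [[[0,0.04,0,0],[0,0.08,0,0],[0,0.08,0,0]]]}}

```text
t: 14.6
eef_pos: [0.522, -0.1253, 0.0594]
tcp_rot: [[-0.291, -0.0, -0.957], [0.957, 0.0, -0.291], [0.0, -1.0, 0.0]]
force: [-0.2, -0.1, -3.2]
grip_width: 0.0455
```

>>> {"op": "apply_moves", "data": {"commands": [[[0,0.04,0,0],[0,0.04,0,0],[0,0.04,0,0]]]}}

```text
t: 14.9
eef_pos: [0.522, -0.1254, 0.059]
tcp_rot: [[-0.291, -0.0, -0.957], [0.957, -0.0, -0.291], [0.0, -1.0, 0.0]]
force: [0.4, -0.3, -3.5]
grip_width: 0.046
```

>>> {"op": "apply_moves", "data": {"commands": [[[0,0.04,0,0],[0,0.04,0,0],[0,0.04,0,0]]]}}

```text
t: 15.2
eef_pos: [0.522, -0.1254, 0.0586]
tcp_rot: [[-0.291, -0.0, -0.957], [0.957, 0.0, -0.291], [0.0, -1.0, 0.0]]
force: [-0.6, 0.7, -3.3]
grip_width: 0.046
```

Still free with the tongue about 0.5 mm above the floor, which is already lower than the lip's underside needs. Next I'll slide the tongue under the lip and feel for the end wall.

>>> {"op": "apply_moves", "data": {"commands": [[[0,0,0.1,0],[0,0,0.2,0],[0,0,0.3,0],[0,0,0.4,0],[0,0,0.5,0],[0,0,0.5,0]]]}}

```text
t: 15.8
eef_pos: [0.5171, -0.1269, 0.0587]
tcp_rot: [[-0.291, -0.0, -0.957], [0.957, 0.0, -0.291], [0.0, -1.0, 0.0]]
force: [-0.4, -0.3, -2.3]
grip_width: 0.0454
```

Run:
```python
from look import *
s,d,p=look("l10",(-.0072,-.027,.22))
cv2.imwrite("pics/c10.png",cv2.resize(d["image"][90:165,210:350],None,fx=5.7,fy=5.7,interpolation=cv2.INTER_CUBIC))
import pickle;pickle.dump((s,d,p),open("w10.pkl","wb"))
```

```text
15.8 [ 0.5171 -0.1269  0.0587] [-0.4067 -0.2629 -2.2744] [ 0.0517 -0.0319  0.0168] 0.04544798100532086
fit [-0.0045 -0.0274  0.2745] 204.5 tongue [ 0.4672 -0.142   0.0178] rear [ 0.5584 -0.1143  0.0447]
{'location': [473.7, 27.1], 'confidence': 0.82}
```

View pics/c10.png

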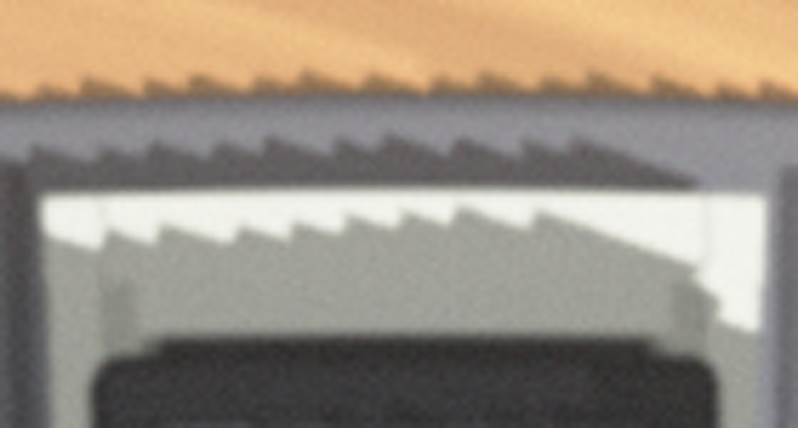

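The lip (edge at row ~338) now covers the tongue, so the mask fit no longer means anything. I'll keep feeling forward.

>>> {"op": "apply_moves", "data": {"commands": [[[0,0,0.05,0],[0,0,0.1,0],[0,0,0.15,0],[0,0,0.15,0]]]}}

```text
t: 16.35
eef_pos: [0.5157, -0.1273, 0.0586]
tcp_rot: [[-0.291, -0.0, -0.957], [0.957, 0.0, -0.291], [0.0, -1.0, 0.0]]
force: [0.1, -0.1, -3.1]
grip_width: 0.046
```

>>> {"op": "apply_moves", "data": {"commands": [[[0,0,0.04,0],[0,0,0.04,0],[0,0,0.04,0]]]}}

```text
t: 16.65
eef_pos: [0.5154, -0.1274, 0.0586]
tcp_rot: [[-0.291, -0.0, -0.957], [0.957, 0.0, -0.291], [0.0, -1.0, 0.0]]
force: [-0.6, -0.4, -2.8]
grip_width: 0.0453
```

>>> {"op": "apply_moves", "data": {"commands": [[[0,0,0.04,0],[0,0,0.04,0],[0,0,0.04,0]]]}}

```text
t: 16.95
eef_pos: [0.515, -0.1275, 0.0587]
tcp_rot: [[-0.291, 0.0, -0.957], [0.957, -0.0, -0.291], [-0.0, -1.0, -0.0]]
force: [-0.9, -0.3, -3.1]
grip_width: 0.0455
```

>>> {"op": "apply_moves", "data": {"commands": [[[0,0,0.04,0],[0,0,0.04,0],[0,0,0.04,0]]]}}

```text
t: 17.25
eef_pos: [0.5148, -0.1276, 0.0587]
tcp_rot: [[-0.291, 0.0, -0.957], [0.957, -0.0, -0.291], [-0.0, -1.0, -0.0]]
force: [1.5, 0.5, -2.4]
grip_width: 0.0455
```

>>> {"op": "apply_moves", "data": {"commands": [[[0,0,0.04,0],[0,0,0.04,0],[0,0,0.04,0]]]}}

```text
t: 17.55
eef_pos: [0.5146, -0.1277, 0.0588]
tcp_rot: [[-0.291, 0.001, -0.957], [0.957, -0.0, -0.291], [-0.0, -1.0, -0.001]]
force: [3.6, 1.9, -1.1]
grip_width: 0.0461
```

>>> {"op": "apply_moves", "data": {"commands": [[[0,0,0.04,0],[0,0,0.04,0],[0,0,0.04,0]]]}}

```text
t: 17.85
eef_pos: [0.5145, -0.1278, 0.0589]
tcp_rot: [[-0.291, 0.002, -0.957], [0.957, -0.0, -0.291], [-0.001, -1.0, -0.002]]
force: [4.7, 4.5, -1.6]
grip_width: 0.0455
```

The end wall is found: contact begins at TCP x ≈ 0.5148, a 7.5 mm slide against 7.25 mm predicted. I'll back off slightly and feel for the floor.

>>> {"op": "apply_moves", "data": {"commands": [[[0,0,-0.05,0],[0,0,-0.1,0],[0,0,-0.1,0],[0,0,-0.1,0]]]}}

```text
t: 18.25
eef_pos: [0.5148, -0.1276, 0.0586]
tcp_rot: [[-0.291, -0.0, -0.957], [0.957, -0.0, -0.291], [-0.0, -1.0, 0.0]]
force: [2.2, 2.0, -2.3]
grip_width: 0.0459
```

>>> {"op": "apply_moves", "data": {"commands": [[[0,0.04,0,0],[0,0.04,0,0],[0,0.04,0,0]]]}}

```text
t: 18.55
eef_pos: [0.5148, -0.1276, 0.0582]
tcp_rot: [[-0.291, -0.0, -0.957], [0.957, -0.0, -0.291], [-0.0, -1.0, 0.0]]
force: [2.4, 0.1, -2.3]
grip_width: 0.0455
```

>>> {"op": "apply_moves", "data": {"commands": [[[0,0.04,0,0],[0,0.04,0,0],[0,0.04,0,0]]]}}

```text
t: 18.85
eef_pos: [0.5148, -0.1276, 0.0578]
tcp_rot: [[-0.291, -0.0, -0.957], [0.957, -0.0, -0.291], [0.0, -1.0, 0.0]]
force: [1.5, 0.3, -1.5]
grip_width: 0.0458
```

>>> {"op": "apply_moves", "data": {"commands": [[[0,0,-0.04,0],[0,0.04,-0.04,0],[0,0.04,-0.04,0],[0,0.04,-0.04,0]]]}}

```text
t: 19.25
eef_pos: [0.515, -0.1273, 0.0574]
tcp_rot: [[-0.291, -0.001, -0.957], [0.957, 0.0, -0.291], [0.0, -1.0, 0.001]]
force: [-0.5, 0.3, -1.5]
grip_width: 0.0461
```

>>> {"op": "apply_moves", "data": {"commands": [[[0,0.04,0,0],[0,0.04,0,0],[0,0.04,0,0]]]}}

```text
t: 19.55
eef_pos: [0.5151, -0.1273, 0.0571]
tcp_rot: [[-0.291, -0.0, -0.957], [0.957, 0.0, -0.291], [0.0, -1.0, 0.0]]
force: [-0.4, 0.7, 0.5]
grip_width: 0.0459
```

On the floor: Fz rose by about 3.7 N at TCP z = 0.0571. I'll ease the grip so the pack can pivot, and rock it down on an arc about the tongue edge.

>>> {"op": "apply_moves", "data": {"commands": [[[0,0,0,0],[0,0,0,0],[0,0.08,-0.09,0],[0,0.16,-0.18,0],[0,0.25,-0.26,0],[0,0.25,-0.26,0],[0,0.25,-0.26,0]]], "force": 5}}

```text
t: 20.25
eef_pos: [0.5177, -0.1267, 0.0544]
tcp_rot: [[-0.291, -0.0, -0.957], [0.957, -0.0, -0.291], [0.0, -1.0, 0.0]]
force: [0.3, -0.1, -2.9]
grip_width: 0.0456
```

Run:
```python
from look import *
s=env.get_state(); print(s["eef_pos"],s["force"],s["wrist_torque"],s["grip_width"])
d=img("wrist")
cv2.imwrite("pics/c11.png",cv2.resize(d["image"][90:165,210:350],None,fx=5.7,fy=5.7,interpolation=cv2.INTER_CUBIC))
e=img("side"); c=cv2.resize(e["image"][210:350,280:440],None,fx=4,fy=4,interpolation=cv2.INTER_CUBIC);cv2.imwrite("pics/s11.png",c)
```

```text
[ 0.5177 -0.1267  0.0544] [ 0.3214 -0.0741 -2.8733] [ 0.0387  0.036  -0.0231] 0.04563451297814107
```

View pics/c11.png

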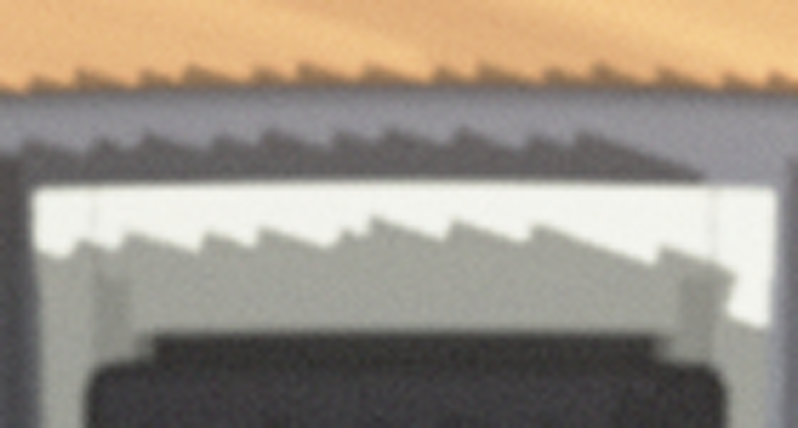

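View pics/s11.png

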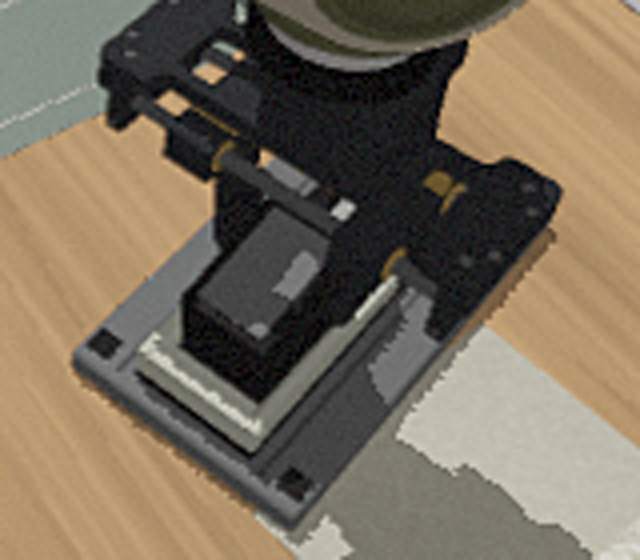

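The pack is pivoting: the body's top front edge widened from 625 to 636 px, meaning about 2.6 mm nearer the camera as expected, and the tongue is still under the lip. I'll continue the arc.

>>> {"op": "apply_moves", "data": {"commands": [[[0,0.1,-0.08,0],[0,0.2,-0.16,0],[0,0.3,-0.23,0],[0,0.4,-0.31,0],[0,0.5,-0.38,0],[0,0.6,-0.45,0],[0,0.6,-0.45,0],[0,0.6,-0.45,0]]]}}

```text
t: 21.15
eef_pos: [0.5221, -0.1254, 0.0485]
tcp_rot: [[-0.291, 0.0, -0.957], [0.957, 0.0, -0.291], [0.0, -1.0, -0.0]]
force: [-1.3, 0.3, -2.7]
grip_width: 0.0462
```

Run:
```python
from look import *
s=env.get_state(); print(s["eef_pos"],s["force"],s["wrist_torque"],s["grip_width"])
d=img("wrist")
cv2.imwrite("pics/c12.png",cv2.resize(d["image"][90:165,210:350],None,fx=5.7,fy=5.7,interpolation=cv2.INTER_CUBIC))
```

```text
[ 0.5221 -0.1254  0.0485] [-1.2862  0.2809 -2.6827] [-0.0637  0.024  -0.0116] 0.046174322365038524
```

View pics/c12.png

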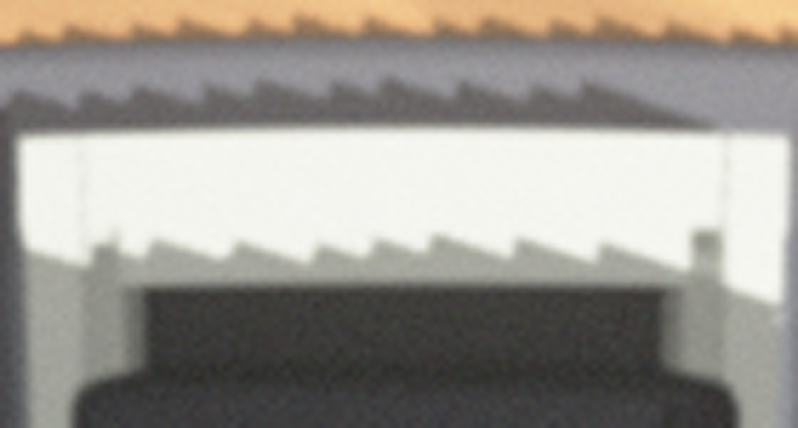

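```bash
cat > rel.py <<'E'
from look import *
def rel(s,d,c,r,z,sc=5.7,off=(210,90)):
    R=np.array(s["tcp_rot"]);ex=-R[:,2];ex[2]=0;ex/=np.linalg.norm(ex);ey=np.array([-ex[1],ex[0],0]);t=s["eef_pos"]
    q=atz(d,[c/sc-.5+.5/sc+off[0],r/sc-.5+.5/sc+off[1]],z); return np.round([(q-t)@ex*1000,(q-t)@ey*1000],2)
E
python3 - <<'E'
from rel import *
s=env.get_state();d=img("wrist")
print("t",s["t"],s["force"])
print("lip edge",rel(s,d,400,285,.035),"wall outer",rel(s,d,400,130,.035),"walls",rel(s,d,20,200,.036),rel(s,d,790,200,.036))
for z in (.066,.070,.074): print("body top front",z,rel(s,d,80,383,z),rel(s,d,735,383,z))
g=s["eef_pos"]; p7=np.array([.5216,-.1266]); ex=np.array([.9567,.2909]); print("pred lip edge",-58.46-(g[:2]-p7)@ex*1000)
E
```

```text
t 21.2 [-0.8371 -0.641  -2.2793]
lip edge [-59.27  -0.08] wall outer [-72.62  -0.07] walls [-67.2  -32.66] [-67.18  33.36]
body top front 0.066 [-54.06 -22.42] [-54.04  23.48]
body top front 0.07 [-54.44 -21.71] [-54.43  22.76]
body top front 0.074 [-54.83 -21.  ] [-54.81  22.04]
pred lip edge -59.26303846047714
```

The tool feels a slight push towards the lip (Fx about −1 N), so the rear ledge may be grazing the rear wall. I'll shift 1 mm towards the lip and compare.

>>> {"op": "apply_moves", "data": {"commands": [[[0,0,0.05,0],[0,0,0.1,0],[0,0,0.1,0],[0,0,0.1,0]]]}}

```text
t: 21.65
eef_pos: [0.521, -0.1257, 0.0485]
tcp_rot: [[-0.291, -0.0, -0.957], [0.957, 0.0, -0.291], [0.0, -1.0, 0.0]]
force: [-0.2, 0.4, -4.2]
grip_width: 0.0458
```

Run:
```python
from rel import *
F=[]
for i in range(4):
    d=img("wrist");s=env.get_state();F.append([*s["force"],*s["wrist_torque"]])
print(s["t"],s["eef_pos"],np.mean(F,0))
cv2.imwrite("pics/c13.png",cv2.resize(d["image"][90:165,210:350],None,fx=5.7,fy=5.7,interpolation=cv2.INTER_CUBIC))
e=img("side"); c=cv2.resize(e["image"][210:350,280:440],None,fx=4,fy=4,interpolation=cv2.INTER_CUBIC);cv2.imwrite("pics/s13.png",c)
```

```text
21.85 [ 0.5211 -0.1257  0.0485] [-0.1726 -0.4991 -2.9916  0.0323 -0.0184 -0.0223]
```

View pics/c13.png

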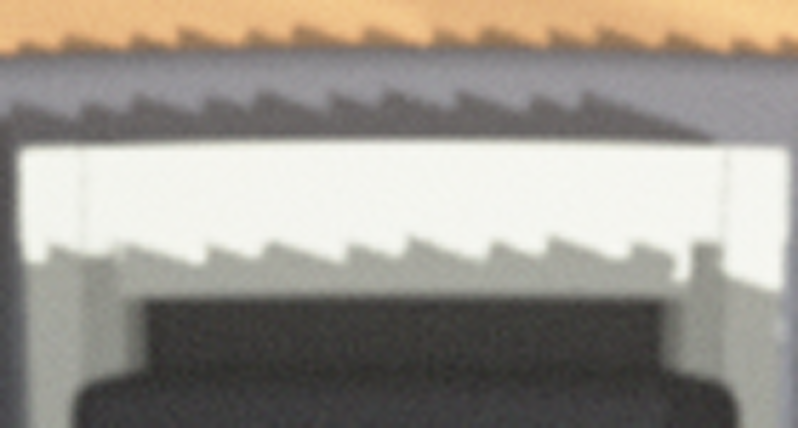

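View pics/s13.png

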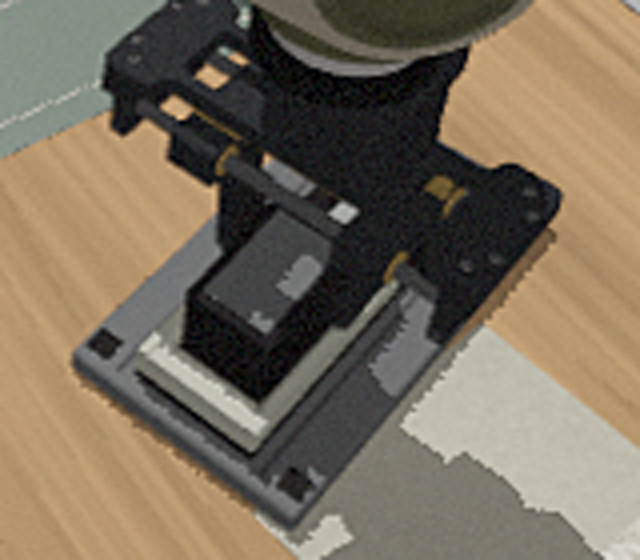

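The side force is gone. I'll continue the arc down slowly.

>>> {"op": "apply_moves", "data": {"commands": [[[0,0.06,-0.04,0],[0,0.12,-0.08,0],[0,0.18,-0.12,0],[0,0.25,-0.16,0],[0,0.25,-0.16,0],[0,0.25,-0.16,0]]]}}

```text
t: 22.5
eef_pos: [0.5226, -0.1252, 0.046]
tcp_rot: [[-0.291, 0.0, -0.957], [0.957, -0.0, -0.291], [-0.0, -1.0, -0.0]]
force: [-0.8, 0.5, -2.0]
grip_width: 0.0455
```

```bash
cat > ff.py <<'E'
from rel import *
import sys
F=[]
for i in range(4):
    d=img("wrist");s=env.get_state();F.append([*s["force"],*s["wrist_torque"]])
R=np.array(s["tcp_rot"]);F=np.mean(F,0);print(s["t"],s["eef_pos"],F,"along ex",-F[:3]@R[:,2])
cv2.imwrite(f"pics/{sys.argv[1]}.png",cv2.resize(d["image"][90:165,210:350],None,fx=5.7,fy=5.7,interpolation=cv2.INTER_CUBIC))
E
python3 ff.py c14
```

```text
22.7 [ 0.5226 -0.1252  0.0461] [-0.3961 -0.5298 -2.2576  0.0471  0.0483  0.0058] along ex -0.5332369979679193
```

View pics/c14.png

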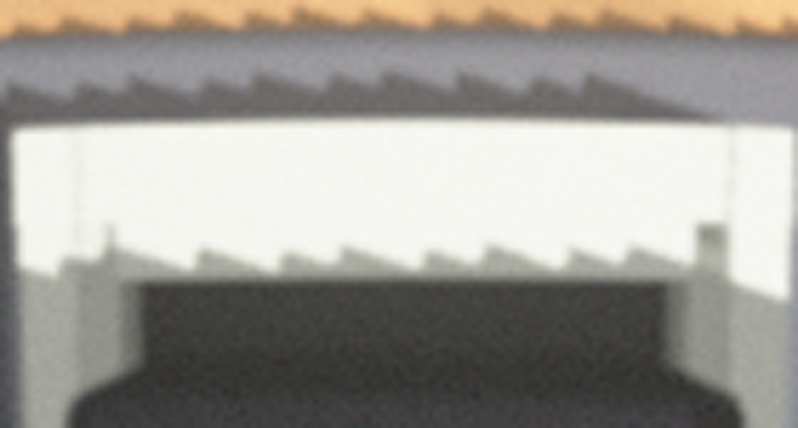

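>>> {"op": "apply_moves", "data": {"commands": [[[0,0.05,-0.03,0],[0,0.1,-0.06,0],[0,0.1,-0.06,0],[0,0.1,-0.06,0]]]}}

```text
t: 23.1
eef_pos: [0.5232, -0.125, 0.045]
tcp_rot: [[-0.291, -0.0, -0.957], [0.957, -0.0, -0.291], [-0.0, -1.0, 0.0]]
force: [-0.9, -1.1, -1.4]
grip_width: 0.0463
```

```bash
python3 ff.py c15
```

```text
23.3 [ 0.5232 -0.125   0.045 ] [-0.4254  0.1205 -2.0735  0.0091  0.0987  0.0022] along ex -0.37193900254674395
```

>>> {"op": "apply_moves", "data": {"commands": [[[0,0.05,-0.02,0],[0,0.1,-0.05,0],[0,0.1,-0.05,0],[0,0.1,-0.05,0]]]}}

```text
t: 23.7
eef_pos: [0.5236, -0.1249, 0.0444]
tcp_rot: [[-0.291, 0.0, -0.957], [0.957, -0.0, -0.291], [-0.0, -1.0, 0.0]]
force: [-3.5, -0.5, 6.8]
grip_width: 0.0458
```

```bash
python3 ff.py c16
```

```text
23.9 [ 0.5235 -0.1249  0.0444] [-3.2907 -0.0991  5.7885  0.0392  0.6142  0.0309] along ex -3.1774221686994104
```

View pics/c16.png

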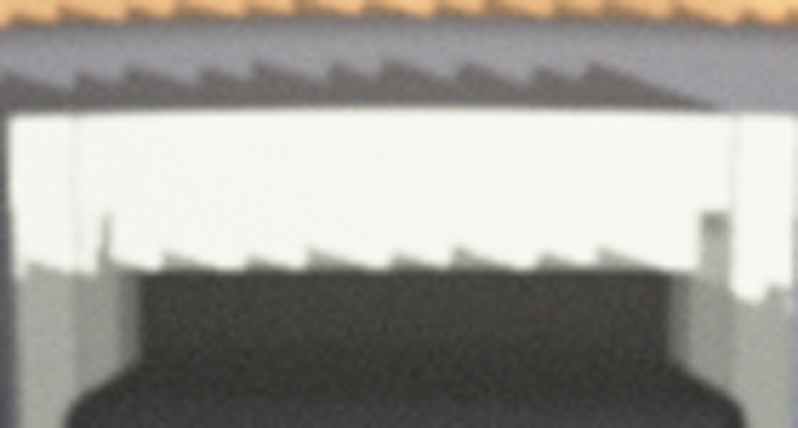

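Firm contact at TCP z = 0.0445 (flat predicted at 0.0439), with about 9 N on the floor. I'll relieve that straight away and then check for flatness.

>>> {"op": "apply_moves", "data": {"commands": [[[0,-0.05,0.02,0],[0,-0.05,0.04,0],[0,-0.05,0.04,0]]]}}

```text
t: 24.2
eef_pos: [0.5235, -0.1249, 0.0445]
tcp_rot: [[-0.291, 0.001, -0.957], [0.957, 0.0, -0.291], [-0.0, -1.0, -0.001]]
force: [0.8, 2.1, -1.2]
grip_width: 0.0457
```

```bash
python3 ff.py c17
python3 - <<'E'
from rel import *
e=img("side"); c=cv2.resize(e["image"][210:350,280:440],None,fx=4,fy=4,interpolation=cv2.INTER_CUBIC);cv2.imwrite("pics/s17.png",c)
e=img("scene"); c=cv2.resize(e["image"][180:300,140:280],None,fx=5,fy=5,interpolation=cv2.INTER_CUBIC);cv2.imwrite("pics/sc17.png",c)
E
```

```text
24.4 [ 0.5234 -0.125   0.0445] [ 0.3875  0.3759 -1.4764  0.0662 -0.1022 -0.0253] along ex 0.47993185273306216
```

View pics/s17.png

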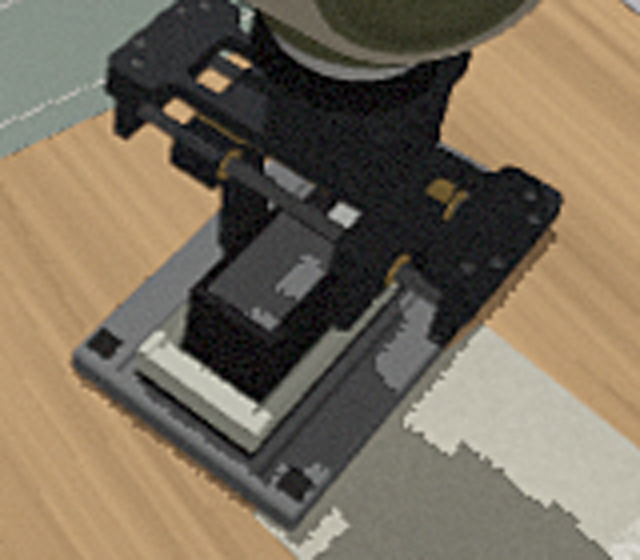

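View pics/sc17.png

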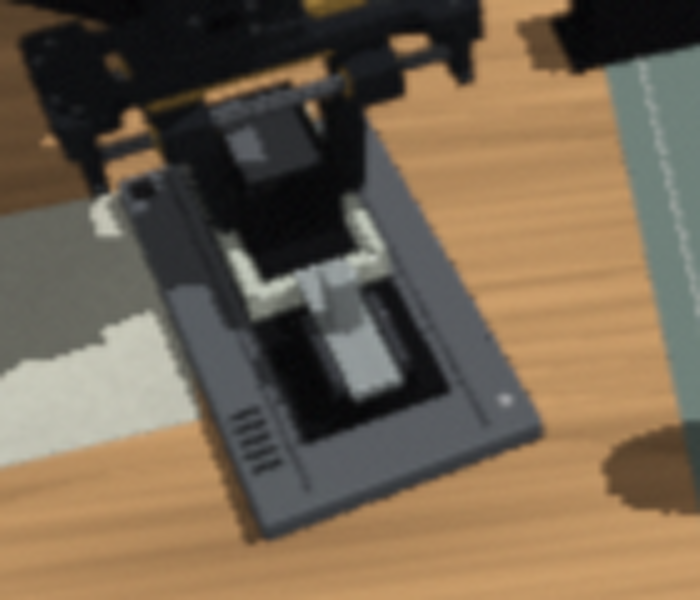

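```bash
cat > ov.py <<'E'
from rel import *
import sys
s=env.get_state()
yaw=np.arctan2(.2909,.9567); ex=np.array([.9567,.2909,0]);ey=np.array([-.2909,.9567,0])
t7=np.array([.5216,-.1266,0]); bay=t7+ex*(-.05846+.0455)+ey*.00095   # true bay centre
print("bay",bay)
def flat(x,z=.02,th=0):
    c,sn=np.cos(th),np.sin(th);B=np.stack([c*ex+[0,0,sn],ey,-sn*ex+[0,0,c]],1)
    o=bay+[0,0,z]+ex*x+ .0495*(B[:,0]-ex)
    return [b@B.T+o for b in BAT]
if __name__=="__main__":
    out=[]
    for n,(x0,y0,w,f) in dict(wrist=(200,90,180,2.2),scene=(150,185,100,4),side=(290,220,100,4)).items():
        d=img(n);a=cv2.resize(d["image"][y0:y0+w,x0:x0+w],None,fx=f,fy=f,interpolation=cv2.INTER_CUBIC)
        draw(d,a,flat(0.0),[x0,y0],f); draw(d,a,place(walls(),[*bay[:2],yaw]),[x0,y0],f,(0,255,0)); out.append(cv2.resize(a,(400,400)))
    cv2.imwrite(f"pics/{sys.argv[1]}.png",np.hstack(out[:2])); cv2.imwrite(f"pics/{sys.argv[1]}s.png",out[2])
E
python3 ov.py o17
```

```text
bay [ 0.5089 -0.1295  0.    ]
```

View pics/o17.png

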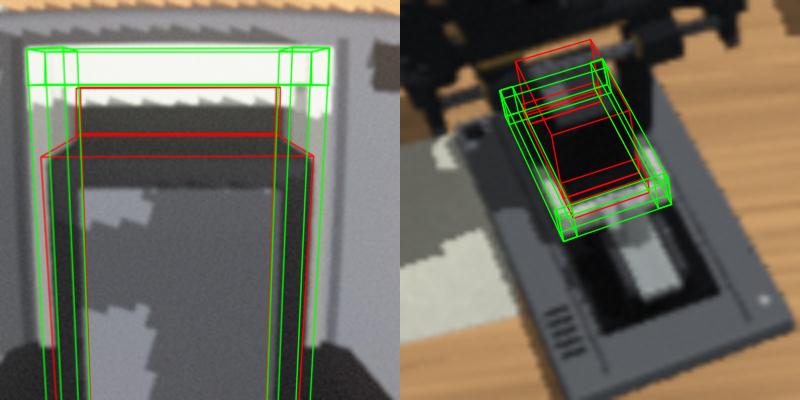

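View pics/o17s.png

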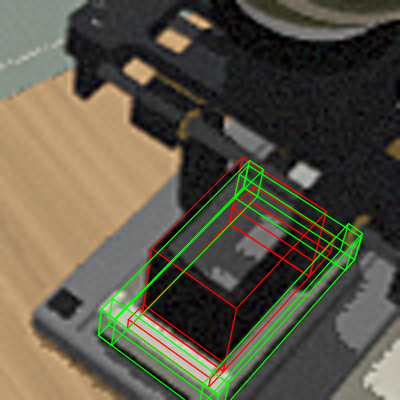

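Flat model overlay agrees with the wrist and side views. I'll release.

>>> {"op": "apply_moves", "data": {"commands": [[[0,0,0,0],[0,0,0,0],[0,0,0,0],[0,0,0,0],[0,0,0,0],[0,0,0,0]]], "grip": 0, "force": 5}}

```text
t: 25.25
eef_pos: [0.5233, -0.125, 0.0446]
tcp_rot: [[-0.291, -0.0, -0.957], [0.957, -0.0, -0.291], [-0.0, -1.0, 0.0]]
force: [0.1, 0.7, 0.5]
grip_width: 0.088
```

>>> {"op": "apply_moves", "data": {"commands": [[[0,-0.5,0,0],[0,-2,0,0],[0,-5,0,0],[0,-9,0,0],[0,-12,-0.5,0],[0,-15,-2,0],[0,-15,-4,0],[0,-15,-6,0],[0,-15,-6,0],[0,-15,-6,0],[0,-15,-6,0]]]}}

```text
t: 26.35
eef_pos: [0.5799, -0.1077, 0.1946]
tcp_rot: [[-0.291, -0.001, -0.957], [0.957, 0.0, -0.291], [0.0, -1.0, 0.001]]
force: [0.9, 0.9, -0.2]
grip_width: 0.0875
```

```bash
python3 ov.py o18
python3 - <<'E'
from rel import *
d=img("wrist");s=env.get_state();print(s["t"],s["eef_pos"],s["force"],s["tcp_rot"])
cv2.imwrite("pics/c18.png",d["image"])
import pickle
ms=env.masks_of("battery","wrist");print([(m["extent"],m["confidence"]) for m in ms])
for n in("battery","battery_tongue","bay_mid","rear_end","lip_end"):
    for r in env.landmark_of(n,"wrist")[:2]: print(n,r)
pickle.dump((s,d,ms),open("w18.pkl","wb"))
E
```

```text
bay [ 0.5089 -0.1295  0.    ]
26.55 [ 0.5803 -0.1077  0.1947] [-0.6886 -0.3525 -1.0879] [[-0.2905 -0.0001 -0.9569]
 [ 0.9569 -0.     -0.2905]
 [ 0.     -1.      0.0001]]
[([362.0, 0.0, 409.2, 20.5], 0.86), ([252.3, 70.8, 306.8, 167.7], 0.83), ([438.6, 32.6, 525.0, 91.8], 0.65)]
battery {'location': [473.8, 69.1], 'confidence': 0.86}
battery {'location': [280.1, 118.7], 'confidence': 0.6}
battery_tongue {'location': [401.3, 2.4], 'confidence': 0.9}
battery_tongue {'location': [442.4, 54.7], 'confidence': 0.68}
rear_end {'location': [279.0, 177.2], 'confidence': 0.92}
lip_end {'location': [280.9, 77.7], 'confidence': 0.59}
```

View pics/o18.png

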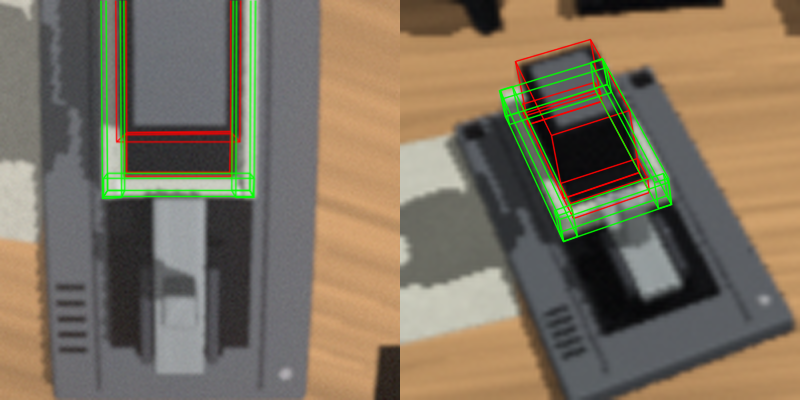

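View pics/c18.png

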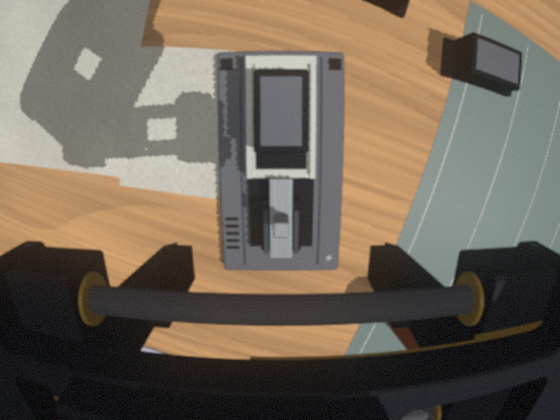

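View pics/o18s.png

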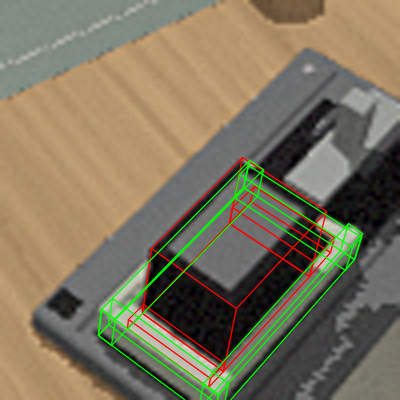

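Run:
```python
from ov import *
import pickle;s,d,ms=pickle.load(open("w18.pkl","rb"))
m=ms[1]["pixels"]
for th0 in (0.,.1):
    r=fit([(d,m,None)],lambda p:flat(p[0],p[1],p[2]),[0,.02,th0],(.002,.002,.03)); print(r)
a=cv2.resize(d["image"][45:265,200:360],None,fx=2.7,fy=2.7,interpolation=cv2.INTER_CUBIC)
b=a.copy();draw(d,b,flat(0),[200,45],2.7);cv2.imwrite("pics/c18b.png",np.hstack([a,b])[:600,:800])
f=lambda c,r,z:(lambda q:np.round([(q-bay)@ex*1000,(q-bay)@ey*1000],1))(atz(d,[c/2.7-.3+200,r/2.7-.3+45],z))
import json; print(f(216,355,.041),f(216,450,.073))
```

```text
bay [ 0.5089 -0.1295  0.    ]
(array([0.0016, 0.0079, 0.051 ]), np.float64(180.75))
(array([0.0016, 0.0079, 0.0592]), np.float64(181.1875))
[55.5 -0.5] [80.8 -0.5]
```

View pics/c18b.png

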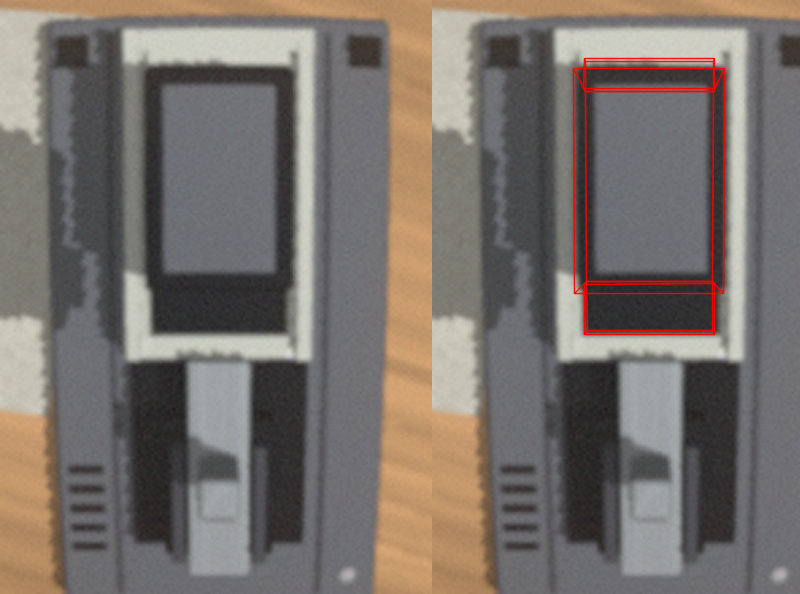

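The pack is flat in the pocket and let go: the body-top edges at rows 68 and 288 match the flat model, and the ledge lies inside the rear wall. The bolt is still open. Next I'll pinch the bolt's post, 98 mm behind the bay centre.

>>> {"op": "apply_moves", "data": {"commands": [[[0,3,-2.3,0],[0,7,-2.3,0],[0,10.5,-2.3,0],[0,13,-2.3,0],[0,14.3,-2.3,0],[0,14.7,-2.3,0],[0,14.7,-2.3,0],[0,14.7,-2.3,0]]]}}

```text
t: 27.65
eef_pos: [0.6033, -0.1011, 0.0489]
tcp_rot: [[-0.291, 0.002, -0.957], [0.957, -0.001, -0.291], [-0.001, -1.0, -0.002]]
force: [-0.3, -0.7, -0.5]
grip_width: 0.088
```

Run:
```python
from ov import *
d=img("wrist");s=env.get_state();print(s["t"],s["eef_pos"],s["force"])
cv2.imwrite("pics/c19.png",d["image"])
e=img("side"); cv2.imwrite("pics/s19.png",cv2.resize(e["image"][190:350,270:450],None,fx=4,fy=4,interpolation=cv2.INTER_CUBIC)[:600])
```

```text
bay [ 0.5089 -0.1295  0.    ]
27.7 [ 0.6033 -0.1011  0.0489] [ 0.2719 -0.1934 -1.0685]
```

View pics/c19.png

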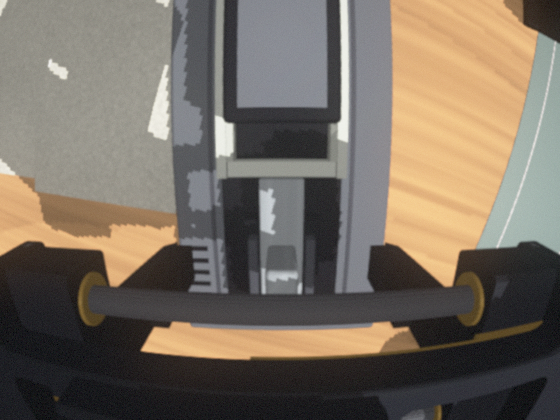

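View pics/s19.png

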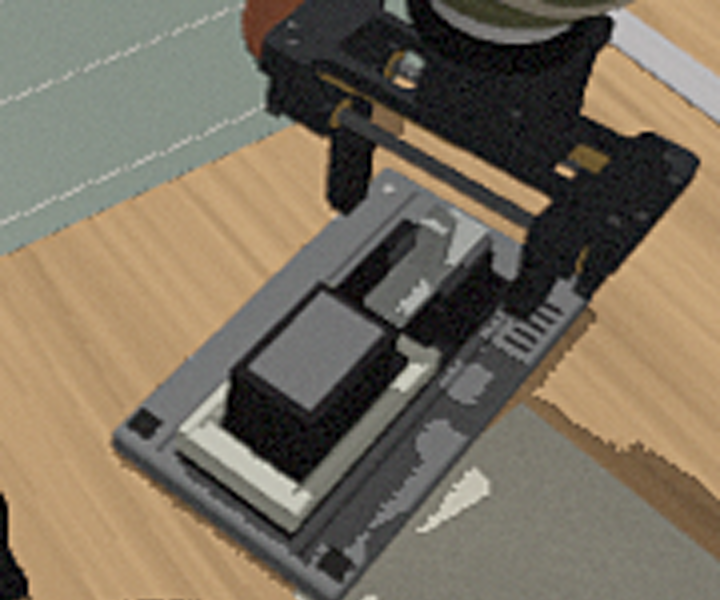

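The post stands between the open fingers, so I'll pinch it.

>>> {"op": "apply_moves", "data": {"commands": [[[0,0,0,0],[0,0,0,0],[0,0,0,0],[0,0,0,0],[0,0,0,0],[0,0,0,0],[0,0,0,0],[0,0,0,0],[0,0,0,0],[0,0,0,0]]], "grip": 1, "force": 10}}

```text
t: 28.75
eef_pos: [0.6027, -0.101, 0.0476]
tcp_rot: [[-0.291, 0.0, -0.957], [0.957, -0.0, -0.291], [-0.0, -1.0, -0.0]]
force: [0.4, -1.1, 1.1]
grip_width: 0.0139
```

>>> {"op": "apply_moves", "data": {"commands": [[[0,0,0.2,0],[0,0,0.4,0],[0,0,0.6,0],[0,0,0.8,0],[0,0,1,0],[0,0,1.2,0],[0,0,1.2,0],[0,0,1.2,0]]]}}

```text
t: 29.55
eef_pos: [0.5908, -0.1046, 0.0475]
tcp_rot: [[-0.291, -0.001, -0.957], [0.957, -0.0, -0.291], [-0.0, -1.0, 0.001]]
force: [0.2, -3.8, -1.6]
grip_width: 0.0141
```

>>> {"op": "apply_moves", "data": {"commands": [[[0,0,0.1,0],[0,0,0.2,0],[0,0,0.3,0],[0,0,0.3,0],[0,0,0.3,0]]]}}

```text
t: 30.05
eef_pos: [0.5883, -0.1053, 0.0476]
tcp_rot: [[-0.291, -0.0, -0.957], [0.957, -0.0, -0.291], [-0.0, -1.0, 0.0]]
force: [3.0, -3.2, -1.8]
grip_width: 0.0144
```

>>> {"op": "apply_moves", "data": {"commands": [[[0,0,0.06,0],[0,0,0.12,0],[0,0,0.12,0],[0,0,0.12,0]]]}}

```text
t: 30.45
eef_pos: [0.5872, -0.1057, 0.0476]
tcp_rot: [[-0.291, 0.0, -0.957], [0.957, -0.0, -0.291], [-0.0, -1.0, -0.0]]
force: [3.4, -3.9, -1.5]
grip_width: 0.0142
```

>>> {"op": "apply_moves", "data": {"commands": [[[0,0,0.05,0],[0,0,0.1,0],[0,0,0.1,0],[0,0,0.1,0]]]}}

```text
t: 30.85
eef_pos: [0.5863, -0.1059, 0.0476]
tcp_rot: [[-0.291, 0.0, -0.957], [0.957, -0.0, -0.291], [-0.0, -1.0, -0.0]]
force: [4.5, -2.7, -2.2]
grip_width: 0.014
```

>>> {"op": "apply_moves", "data": {"commands": [[[0,0,0.05,0],[0,0,0.1,0],[0,0,0.1,0],[0,0,0.1,0]]]}}

```text
t: 31.25
eef_pos: [0.5863, -0.106, 0.0476]
tcp_rot: [[-0.291, 0.003, -0.957], [0.957, 0.0, -0.291], [-0.001, -1.0, -0.002]]
force: [8.7, -1.9, -4.8]
grip_width: 0.0136
```

>>> {"op": "apply_moves", "data": {"commands": [[[0,0,0.05,0],[0,0,0.1,0],[0,0,0.1,0],[0,0,0.1,0]]]}}

```text
t: 31.65
eef_pos: [0.5861, -0.106, 0.0477]
tcp_rot: [[-0.291, 0.005, -0.957], [0.957, 0.0, -0.291], [-0.001, -1.0, -0.004]]
force: [12.6, 0.1, -6.6]
grip_width: 0.014
```

Run:
```python
from ov import *
d=img("wrist");s=env.get_state();print(s["t"],s["eef_pos"],s["force"],s["grip_width"])
cv2.imwrite("pics/c20.png",d["image"])
```

```text
bay [ 0.5089 -0.1295  0.    ]
31.7 [ 0.5861 -0.1061  0.0477] [12.6954 -0.5867 -6.5497] 0.013845239070360506
```

View pics/c20.png

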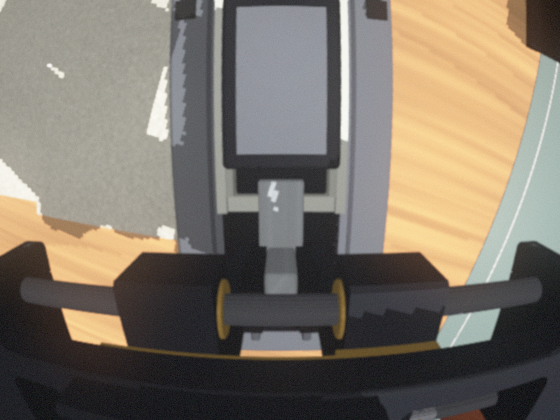

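The bolt is at its stop: 17.2 mm of travel, then the force climbed to 12.6 N with no further motion. In the picture its plate covers the ledge. I'll ease off, open and withdraw.

>>> {"op": "apply_moves", "data": {"commands": [[[0,0,-0.06,0],[0,0,-0.13,0],[0,0,-0.13,0]]]}}

```text
t: 32.0
eef_pos: [0.5861, -0.106, 0.0476]
tcp_rot: [[-0.291, 0.001, -0.957], [0.957, -0.0, -0.291], [-0.001, -1.0, -0.001]]
force: [6.2, -2.1, -3.4]
grip_width: 0.0136
```

>>> {"op": "apply_moves", "data": {"commands": [[[0,0,0,0],[0,0,0,0],[0,0,0,0],[0,0,0,0],[0,0,0,0],[0,0,0,0],[0,0,0,0]]], "grip": 0}}

```text
t: 32.7
eef_pos: [0.5855, -0.1061, 0.0476]
tcp_rot: [[-0.291, -0.0, -0.957], [0.957, 0.0, -0.291], [0.0, -1.0, 0.0]]
force: [0.5, 0.6, -0.8]
grip_width: 0.0677
```

>>> {"op": "apply_moves", "data": {"commands": [[[0,-0.8,0,0],[0,-2.5,0,0],[0,-6,0,0],[0,-10,0,0],[0,-14,0,0],[0,-15,0,0],[0,-15,0,0],[0,-15,0,0],[0,-15,0,0]]]}}

```text
t: 33.6
eef_pos: [0.585, -0.1059, 0.1958]
tcp_rot: [[-0.291, -0.003, -0.957], [0.957, 0.001, -0.291], [0.002, -1.0, 0.003]]
force: [-0.1, 0.3, -0.3]
grip_width: 0.0883
```

```bash
python3 ov.py o21
python3 - <<'E'
from ov import *
d=img("wrist");s=env.get_state();print(s["t"],s["eef_pos"],s["force"],s["grip_width"],np.abs(s["joint_vel"]).max())
a=cv2.resize(d["image"][45:265,200:360],None,fx=2.7,fy=2.7,interpolation=cv2.INTER_CUBIC)
b=a.copy();draw(d,b,flat(0),[200,45],2.7);
draw(d,b,[((box(60-19,93,-11,11,35,41)))@np.stack([ex,ey,[0,0,1]],1).T+bay],[200,45],2.7,(0,255,0))
cv2.imwrite("pics/c21.png",np.hstack([a,b])[:600,:800])
for n in ("scene","side"):
    for t in("weight_low","weight_high","cone","pin_jar"):
        e=img(n)
        for r in env.landmark_of(t,n)[:1]: print(n,t,np.round(r["location"],1))
E
```

```text
bay [ 0.5089 -0.1295  0.    ]
bay [ 0.5089 -0.1295  0.    ]
33.8 [ 0.5854 -0.106   0.1967] [-0.0863 -0.4648  0.1483] 0.08840919483004439 0.0046539541160296035
scene weight_low [381.  247.7]
scene weight_high [380.5 249. ]
scene cone [305.5 271.5]
scene pin_jar [388.1 197.8]
side weight_low [345.7 293.1]
side weight_high [295.8 158.1]
side cone [346.3 196.3]
side pin_jar [221.3 166.9]
```

View pics/c21.png

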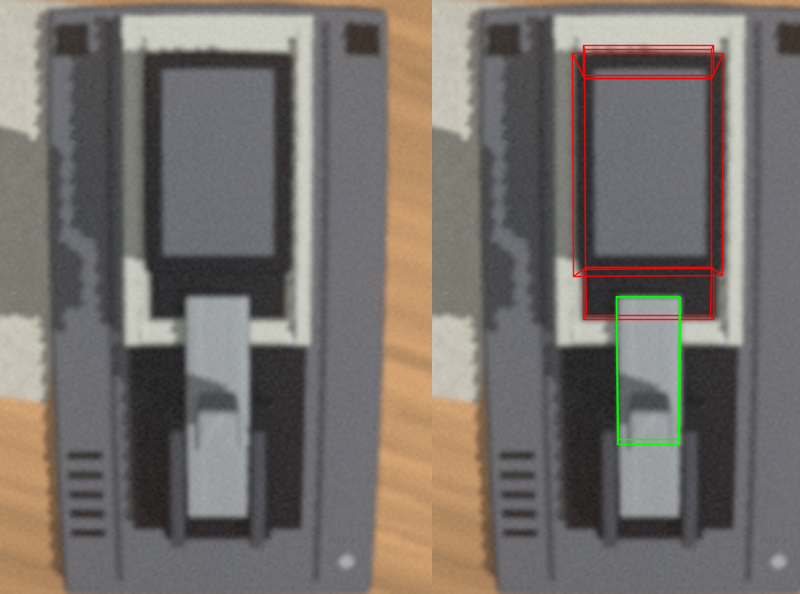

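View pics/o21s.png

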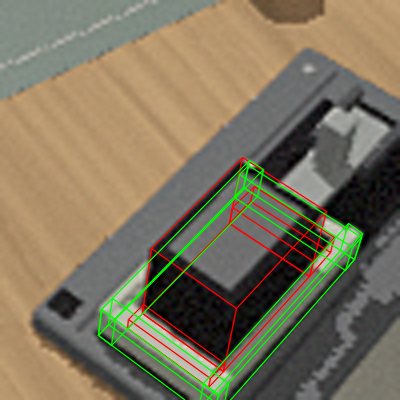

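The bolt plate front (row 297) matches the 19 mm shut model, the pack is still flat, the arm is clear and the bystanders are where they were. I'll hand the job in.

Run:
```python
from workcell import env
print(env.finish_job())
```

```text
the job is handed in; nothing more can be done
None
```

The pack is in the charging dock, lying flat with its tongue under the lip, and the bolt is shut over its ledge. I handed the job in at about 34 s of the 64 s allowed; it reported no verdict.

**What I did:**
- **Pack:** I took the leftmost one and gripped it behind its centre of mass. A light 3 N lift left the tongue on the table, which tilted the pack about 13° rear-up.
- **Bay:** The images put the carriage about 12 mm towards the lip end.
- **Seating:** I lowered the tongue in, slid it under the lip until it touched the end wall, and felt for the floor. I then rocked the pack flat with a loose grip and let go.
- **Bolt:** I pinched the post and slid it 17.2 mm to a firm stop, then opened the fingers and withdrew.

**Last checks:**
- **Fit:** The flat-pack outline and the 19 mm shut-bolt outline both match the wrist view; the side view also agrees for the pack.
- **Forces:** The highest pack-to-dock load I inferred was about 9–10 N, for a moment at the floor and rear wall. I eased it off straight away. The arm pushed the bolt against its stop with up to about 13 N.
- **Bystanders:** The weights, cone and jar showed within 1–5 pixels of their starting places, as near as the detector measures.

**Disagreements:**
- A pose fit to the seated pack's mask, with the tongue hidden, gave an impossible height of 8 mm and a tilt of 0.05 rad. I trusted the edge overlay and the contact height instead (TCP at 44.5 mm, 43.9 mm predicted).
- The scene camera's outline sat about 2 pixels off throughout.
- The side camera's detector once placed the lower weight on the dock, a clear misdetection.

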